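# Put the weighing bottle into the dry box and draw its cover shut

### The arm

A 6-joint arm with a two-finger parallel gripper is mounted at the origin on a cart in front of the work surface, level with it; the furniture and walls round the work are solid. World frame = base frame: x ahead of the robot, y to its left, z up, the work surface at z = 0. Lengths are in m, angles in rad, forces in N, time in s.
With the tool pointing down it reaches from about 0.425 to 0.95 m from the base axis. Payload 3.5 kg.
Tool frame: the origin (TCP) lies on the centre line of the jaws, within the pads' length; the fingertips stand 25 mm ahead of it and the grasp point (between the pads) lies 6 mm ahead of it; z points along the fingers, x is the direction in which the jaws open and shut, and the axes are right-handed (so a half turn about z gives the same grasp; the last joint's range is limited). The gripper opens to 85 mm and grips with 20 to 120 N. Pads are 22 mm wide; open, the fingers measure 114 mm over their backs; the gripper's body (76 mm by 85 mm) begins 54 mm behind the grasp point. The pads swing forward as they close: fully open they stand 13 mm farther back than shut.
Start: joints at [1.113, 0.286, 1.577, -0, 1.279, -0.15], TCP at [0.204, 0.643, 0.256] pointing down, gripper open.
Joint ranges: [-2.77, 2.77], [-0.9, 2.22], [0.21, 2.48], [-1.53, 4.67], [0.24, 2.81], [-2.84, 2.84]. Speed limits (rad/s): [2.79, 2.79, 3.14, 3.14, 3.14, 3.14].

### API

Orientations are given as a unit quaternion [w, x, y, z].
In Python, from workcell import * gives the robot as it stands. The module is installed in compiled form; this text tells all that it offers.
- The arm moves only by the tool drive_tool, never from a script. Its argument "moves" is a list of rows, each a list of 3 entries, a list of its own where there are three numbers: the opening in per cent of the stroke, from 0 (shut) to 100 (fully open), then the shift along the tool's x, y, z in units of 30 mm (1.0 is 30 mm), then the turn about the tool's z in units of 6 degrees (1.0 is 6 degrees). In form: [[hand, [x, y, z], yaw], ...]. A call has 1 to 10 rows; each row shifts and turns the commanded pose from where the row before left it, along the tool's axes as they then stand; what a row does not reach is not made up. A row lasts 1/10 s, in which the tool goes at most 50 mm and 8.59 degrees, less where a joint would pass 70% of its speed; a pose out of reach is approached as far as the arm can. A call is refused whole if a number of a shift passes 1 or a number of a turn 1, either way. A call with a gripper value outside its range is refused whole. The fingers move at their own pace and stop on an object; the grip force is fixed at half the most. Time passes only in rows, so rows that do not move let the fingers close. It gives the time, the measured TCP pose, the force and the opening at its end, in the units of the state.
- get_state(): the state, without advancing time (a new reading comes with each control period).
- camera(name): name is "side" or "top" or "wrist"; returns a dict with "color" (384x512x3 uint8, red, green, blue), "fx", "fy", "cx", "cy" (pixels), "position" and "orientation" of the camera in the world; the wrist camera has in their place "hand_eye" (4x4, takes a point from camera to tool coordinates, whose origin is the TCP and whose axes are the tool frame's). Camera axes: x right, y down, z forward; pixel columns grow to the right and rows downward; lengths in m; the calibration is good to about 2 mm. A picture is of the moment at which its call begins: read the wrist's pose just before it. There is no depth.
- sign_off(): hands the job in, once; it reports no verdict.
The state is a dict: "time": time; "joint_pos": joint angles; "qvel": joint speeds; "tau": joint torques, N m; "tcp_pos": TCP position; "orientation": TCP orientation; "force": force on the tool from outside, world axes, zero at the start; "moment": the same for the moment, N m; "gripper_width": opening from 0.0 (shut) to 1.0 (fully open).
Only numpy, scipy, OpenCV 4.12 (cv2) and the standard library are available. Lean on these libraries where they do the work, as an engineer would, in place of code of your own. Each camera call takes 0.05 s, during which the arm holds its last target.

### The job

Set the glass weighing bottle gently down, upright, in the open well of the white dry box. Then press lightly on the black rubber patch of the blue cover, no harder than about 15 N, and drag the cover towards the front by friction until it is fully home against the front bar. Leave the crucible and the small beaker where they stand.

Things in the scene. Friction and masses are not known exactly. Their poses are not given: they have to be found in the camera images.
- dry_box: White box fixed to the bench, 304 x 172 mm. Origin on the bench under the middle of its open well; x points to its rear, z up. Well inside 110 (x) x 140 (y) mm. Side cheeks with rails at y = +-70 to +-86 mm rise to 88-104 mm, the front bar at x = -71 to -63 mm to 73-89 mm. A white hood over the rear part starts at x = +100 mm, its top at 95-112 mm.
- well_floor (a point): Middle of the well's floor, 6 mm above the bench, axes as the box; the bottle stands on this floor. The mouth above it is open at the start.
- patch_back (a point): Point on the bench under the middle of the cover's flat black rubber patch, 42 (x) x 110 (y) mm, as it lies with the cover fully back (joint 0); the patch moves from here along the box's -x with the cover. The height of the unpressed patch top is not measured: with the cover fully back it is anything from 80 to 96 mm above the bench in each setup, so feel for it.
- cover (a joint): Travel in m of the blue cover plate (152 mm wide) that slides from under the hood along the box's -x: 0 = fully back, 0.105 = home, shut against the front bar; starts near 0. Only its front end can be touched. It rests on springs: gives 1 mm per 4.5 N, bottoms after 5 mm. The runners drag with 4 N and fall 3.7 mm over the travel, so the cover gets lower as it comes to the front.
- weighing_bottle: Weighing bottle to be stored: clear straight glass cylinder without a lid, open at the top, 36 mm diameter, 52 mm tall, about 25 to 50 g. Origin at the centre of its underside, z axis up.
- crucible: Small white porcelain crucible, 41 mm diameter, 32 mm tall; a bystander. Origin at the centre of its underside.
- beaker_50: Small glass beaker with a spout, 49 x 47 mm, 59 mm tall, a pale yellow filling; a bystander. Origin at the centre of its underside.
Things that resemble listed ones, but are neither listed nor needed, are in the scene too. What is shaped like the weighing_bottle but brown, green or red is not meant.

How it is judged:
On the way, in this order (a step that is already met when the one before it is completed fails the run):
1. the weighing bottle stands upright on the floor of the well, let go, while the cover is still back (x of weighing_bottle in the frame of dry_box between -0.05 and 0.05 m and y of weighing_bottle in the frame of dry_box between -0.06 and 0.06 m and height (world z) of weighing_bottle below 0.012 m and angle between weighing_bottle's own z axis and vertical below 0.15 rad and contact force between the fingers and weighing_bottle below 0.1 N and value of joint cover below 0.03 m), for 0.2 s.
2. the cover is fully home, within 4 mm of its stop (value of joint cover above 0.101 m), for 0.2 s.
At the end, for the whole second after the job is handed in: The cover is fully home (within 4 mm of its stop) and the weighing bottle stands upright (within 0.15 rad), at rest, on the floor of the well (value of joint cover above 0.101 m and x of weighing_bottle in the frame of dry_box between -0.05 and 0.05 m and y of weighing_bottle in the frame of dry_box between -0.06 and 0.06 m and height (world z) of weighing_bottle below 0.012 m and angle between weighing_bottle's own z axis and vertical below 0.15 rad and linear speed of weighing_bottle below 0.02 m/s); the robot touches nothing.
It fails at once if the cover is pressed or pushed with more than 20 N (contact force between any of the fingers, the arm and cover above 20 N).
It fails at once if the weighing bottle is dropped from more than about 20 mm (contact force between the fingers and weighing_bottle below 0.05 N and linear speed of weighing_bottle above 0.65 m/s).
It fails at once if the crucible or the small beaker is moved by more than 25 mm (distance of any of crucible, beaker_50 from where it was at the start of the episode above 0.025 m).
It also fails if it takes over 69 s, if anything falls off the work surface, if the arm or the gripper's body presses on something with over 40 N, if the wrist force passes 120 N, or if a joint passes its speed limit or range.

## Working session

There is one attempt and no reset: what is moved stays moved. The work goes in short steps, Python scripts to look and compute and a tool call to move; the robot and the scene stay as the last step left them, time stands still between calls to the robot, and variables do not carry over. Pictures are saved under pics/ and viewed, and the job is handed in when it is done.

Besides the shell and the picture viewer there is one more tool, called after "Call:" as name([rows], argument=value, ...), one row to a line, values as JSON. drive_tool: Moves the arm, as the interface text tells. Its arguments: {"type":"object","properties":{"moves":{"type":"array"}},"required":["moves"]}

```bash
mkdir -p pics; cat > h.py <<'E'
import numpy as np, cv2
from scipy.spatial.transform import Rotation as R
from workcell import *
def rot(q): return R.from_quat([q[1],q[2],q[3],q[0]]).as_matrix()
def save(n,c): cv2.imwrite('pics/'+n+'.png',c['color'][:,:,::-1])
def pose(c,s=None):
    if 'hand_eye' in c:
        T=np.eye(4);T[:3,:3]=rot(s['orientation']);T[:3,3]=s['tcp_pos'];T=T@np.array(c['hand_eye']);return T[:3,:3],T[:3,3]
    return rot(c['orientation']),np.array(c['position'])
def ray(c,u,v,z,s=None):
    M,p=pose(c,s);d=M@np.array([(u-c['cx'])/c['fx'],(v-c['cy'])/c['fy'],1]);return p+d*(z-p[2])/d[2]
def proj(c,P,s=None):
    M,p=pose(c,s);q=M.T@(np.array(P)-p);return q[0]/q[2]*c['fx']+c['cx'],q[1]/q[2]*c['fy']+c['cy']
E
python3 - <<'E'
from h import *
import pickle
s=get_state();print(s)
d={}
for n in('side','top','wrist'):
    c=camera(n);d[n]=c;save(n+'0',c);print(n,{k:v for k,v in c.items() if k!='color'})
pickle.dump((s,d),open('d0.pkl','wb'))
E
```

```text
{'time': 0.0, 'joint_pos': array([ 1.11300254e+00,  2.87169979e-01,  1.57823645e+00,  1.02737046e-05,
        1.27862522e+00, -1.49974046e-01]), 'qvel': array([ 0.00033798, -0.00019134,  0.00030269, -0.00064419,  0.0002305 ,
       -0.00104651]), 'tau': array([ 5.70494205e-05, -4.05960917e+01, -2.92636675e+01, -6.80488506e-05,
        5.69027106e-03, -4.68569226e-06]), 'tcp_pos': array([0.20418476, 0.64271766, 0.25491206]), 'orientation': array([ 5.60417171e-04,  8.07150070e-01,  5.90345050e-01, -1.08311057e-03]), 'force': array([ 0.44170074,  0.15765532, -0.54171298]), 'moment': array([-0.0335627 , -0.04746061, -0.0235951 ]), 'gripper_width': 1.0018296545512424}
side {'fx': 404.3284009924392, 'fy': 404.3284009924392, 'cx': 250.48566324595618, 'cy': 196.05811676417366, 'position': array([0.38331932, 0.98453723, 0.59362059]), 'orientation': array([ 0.04133773, -0.06200738,  0.85752952, -0.50900825])}
top {'fx': 456.0331486618809, 'fy': 456.0331486618809, 'cx': 259.7089219711762, 'cy': 192.2667181802508, 'position': array([0.37321822, 0.06840013, 1.57232755]), 'orientation': array([ 0.04221855, -0.70232761,  0.70979982, -0.03373039])}
wrist {'fx': 325.6649887704596, 'fy': 325.6649887704596, 'cx': 258.47696243320746, 'cy': 192.39207121143468, 'hand_eye': array([[ 9.99999458e-01,  1.03733197e-03, -9.24956998e-05,
        -5.50694390e-04],
       [-9.74652138e-04,  9.63459103e-01,  2.67853703e-01,
        -6.78863374e-02],
       [ 3.66969032e-04, -2.67853467e-01,  9.63459592e-01,
        -1.17098138e-01],
       [ 0.00000000e+00,  0.00000000e+00,  0.00000000e+00,
         1.00000000e+00]])}
```

View pics/side0.png

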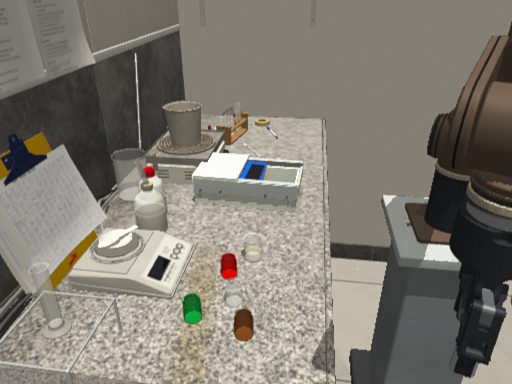

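View pics/top0.png

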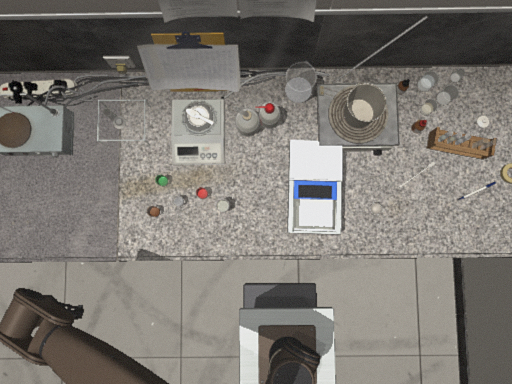

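View pics/wrist0.png

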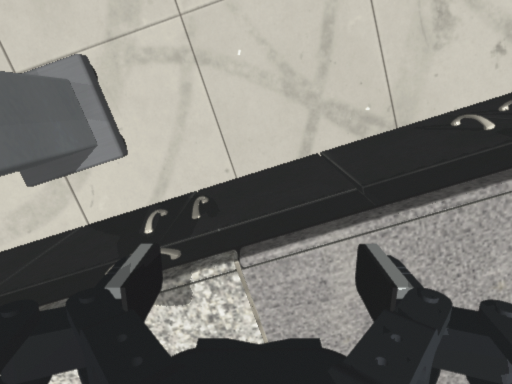

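The side view shows the clear bottle at about (234,298), between the green (192,308), brown (244,324) and red (229,265) decoys. The box is at about (248,178). In the top view the bottle is at about (178,201) and the box at about (316,187). I'll zoom in.

```bash
python3 - <<'E'
import pickle,cv2
from h import *
s,d=pickle.load(open('d0.pkl','rb'))
def crop(n,im,x0,x1,y0,y1,k): cv2.imwrite('pics/'+n+'.png',cv2.resize(im[y0:y1,x0:x1,::-1],None,fx=k,fy=k,interpolation=cv2.INTER_CUBIC))
crop('t1',d['top']['color'],130,260,160,230,6)
crop('t2',d['top']['color'],280,400,130,240,5)
crop('s1',d['side']['color'],160,310,220,350,5)
crop('s2',d['side']['color'],180,320,110,215,5)
E
```

```text
(no output)
```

View pics/t1.png

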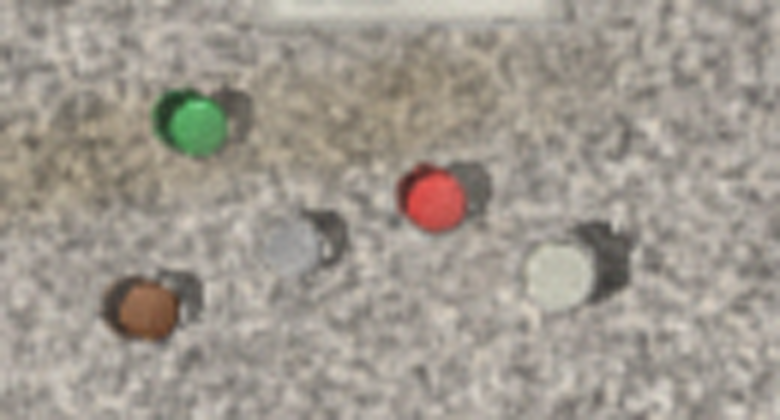

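View pics/t2.png

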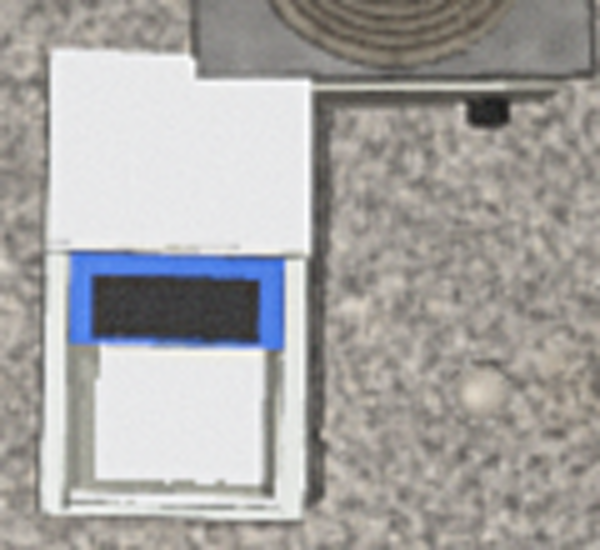

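View pics/s1.png

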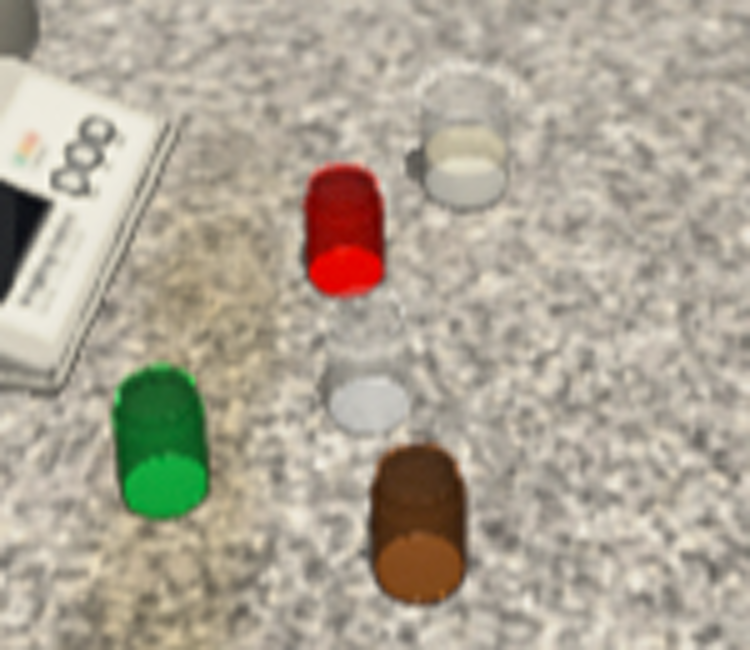

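View pics/s2.png

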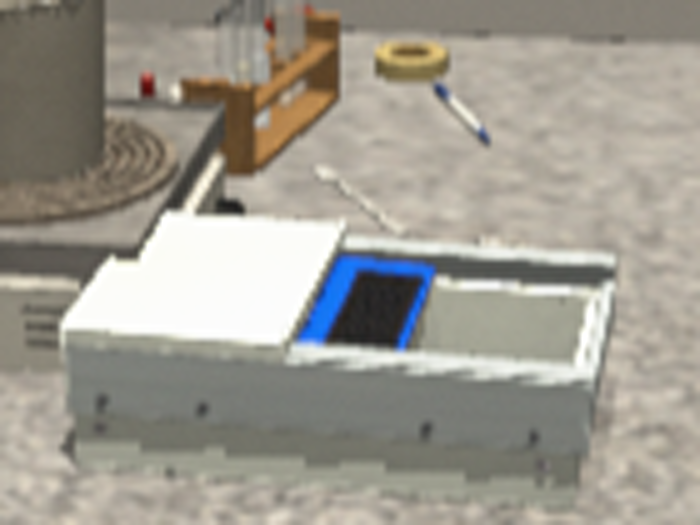

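```bash
python3 - <<'E'
import pickle
from h import *
s,d=pickle.load(open('d0.pkl','rb'));t,sd=d['top'],d['side']
f=lambda c,x,y,ox,oy,k,z:ray(c,x/k+ox-0.4,y/k+oy-0.4,z).round(4)
print('bottle top',f(t,290,243,130,160,6,.003),'side',f(sd,369,404,160,220,5,.003))
for n,x,y in[('red',436,200),('green',198,127),('brown',149,310)]:print(n,f(t,x,y,130,160,6,.004))
for n,x,y in[('red',345,270),('green',166,485),('brown',421,568)]:print(n,f(sd,x,y,160,220,5,.004))
print('beaker',f(t,560,276,130,160,6,.02),f(sd,466,182,160,220,5,.004))
g=lambda x,y,z:f(t,x,y,280,130,5,z)
print('front corners z.1',g(41,515,.104),g(302,519,.104))
print('hood front',g(46,249,.112),g(312,256,.112),'hood rear left',g(50,48,.112))
print('patch',[g(x,y,.088) for x,y in((92,276),(260,279),(260,342),(92,339))])
print('well floor',[g(x,y,.006) for x,y in((97,345),(264,347),(262,483),(97,480))])
print('hood side',f(sd,340,220,180,110,5,.112),f(sd,283,348,180,110,5,.112),'front',f(sd,614,255,180,110,5,.104),f(sd,580,378,180,110,5,.104))
print('tan',g(484,390,.02))
E
```

```text
bottle top [0.5185 0.3699 0.003 ] side [0.5168 0.365  0.003 ]
red [0.5424 0.2854 0.004 ]
green [0.5865 0.4238 0.004 ]
brown [0.4806 0.4507 0.004 ]
red [0.5432 0.2832 0.004 ]
green [0.5875 0.4218 0.004 ]
brown [0.481  0.4493 0.004 ]
beaker [0.4964 0.2123 0.02  ] [0.4984 0.2111 0.004 ]
front corners z.1 [ 0.4007 -0.0035  0.104 ] [ 0.3964 -0.1704  0.104 ]
hood front [ 0.5716 -0.0092  0.112 ] [ 0.565  -0.1804  0.112 ] hood rear left [ 0.7037 -0.014   0.112 ]
patch [array([ 0.5566, -0.0402,  0.088 ]), array([ 0.5534, -0.1501,  0.088 ]), array([ 0.512, -0.149,  0.088]), array([ 0.5152, -0.0395,  0.088 ])]
well floor [array([ 0.5188, -0.0488,  0.006 ]), array([ 0.5162, -0.1636,  0.006 ]), array([ 0.4228, -0.1597,  0.006 ]), array([ 0.426, -0.047,  0.006])]
hood side [ 0.5677 -0.1587  0.112 ] [0.5705 0.022  0.112 ] front [ 0.3988 -0.1452  0.104 ] [0.4106 0.0206 0.104 ]
tan [ 0.4839 -0.3101  0.02  ]
```

```bash
python3 - <<'E'
import pickle
from h import *
s,d=pickle.load(open('d0.pkl','rb'));t,sd=d['top'],d['side']
def tri(a,b):
    A=[];y=[]
    for c,(u,v) in((t,a),(sd,b)):
        M,p=pose(c);r=M@np.array([(u-c['cx'])/c['fx'],(v-c['cy'])/c['fy'],1]);r/=np.linalg.norm(r);P=np.eye(3)-np.outer(r,r);A.append(P);y.append(P@p)
    A=np.vstack(A);y=np.hstack(y);x,res,_,_=np.linalg.lstsq(A,y,rcond=None);return x.round(4),np.sqrt(res).round(4)
T=lambda x,y:(x/5+280-.4,y/5+130-.4);S=lambda x,y:(x/5+180-.4,y/5+110-.4)
for n,a,b in[('hoodR',(312,256),(342,224)),('hoodL',(46,249),(286,348)),('frontR',(302,519),(614,256)),('frontL',(41,515),(580,378)),('patchBR',(260,279),(424,276)),('patchFR',(260,342),None),('blueFR',(283,349),(436,266)),('patchBL',(92,276),(330,344)),]:
    if b: print(n,tri(T(*a),S(*b)))
for n,a,b in[('bottle',(290,243),(369,404)),('red',(436,200),(345,270))]:
    print(n,tri((a[0]/6+129.6,a[1]/6+159.6),(b[0]/5+159.6,b[1]/5+219.6)))
E
```

```text
hoodR (array([ 0.5685, -0.1824,  0.0993]), array([0.0025]))
hoodL (array([ 0.5744, -0.0099,  0.0961]), array([0.0009]))
frontR (array([ 0.3979, -0.1724,  0.0915]), array([0.0018]))
frontL (array([ 0.4061, -0.004 ,  0.0915]), array([0.0074]))
patchBR (array([ 0.5342, -0.1519,  0.082 ]), array([0.028]))
blueFR (array([ 0.5081, -0.1647,  0.0818]), array([0.0005]))
patchBL (array([ 0.5561, -0.0405,  0.0851]), array([0.0012]))
bottle (array([0.517 , 0.369 , 0.0069]), array([0.0016]))
red (array([0.5425, 0.2852, 0.0057]), array([0.0003]))
```

Call:
drive_tool([
  [100,[-0.4,0.9,0.1],0],
  [100,[-0.4,0.9,0.1],0],
  [100,[-0.4,0.9,0.1],0],
  [100,[-0.4,0.9,0.1],0],
  [100,[-0.4,0.9,0.1],0],
  [100,[-0.4,0.9,0.1],0],
  [100,[-0.4,0.9,0.1],0],
  [100,[-0.4,0.9,0.1],0],
  [100,[-0.4,0.9,0.1],0],
  [100,[-0.4,0.9,0.1],0],
])

```text
time: 1.15
tcp_pos: [0.426, 0.4461, 0.2258]
orientation: [-0.0, 0.807, 0.59, -0.0]
force: [-0.3, 0.1, -1.7]
gripper_width: 0.999
```

Call:
drive_tool([
  [100,[-0.5,0.9,0.3],0],
  [100,[-0.5,0.9,0.3],0],
  [100,[-0.5,0.9,0.3],0],
  [100,[0,0,0],0],
  [100,[0,0,0],0],
])

```text
time: 1.65
tcp_pos: [0.489, 0.3792, 0.1987]
orientation: [-0.0, 0.808, 0.59, -0.001]
force: [-0.2, 0.4, 0.0]
gripper_width: 1.005
```

```bash
cat > w.py <<'E'
import sys,pickle
from h import *
n=sys.argv[1]
s=get_state();c=camera('wrist');save(n,c);pickle.dump((s,c),open(n+'.pkl','wb'))
print(s['time'],s['tcp_pos'],s['orientation'],s['force'],s['gripper_width'],s['joint_pos'])
E
python3 w.py w1
```

```text
1.65 [0.48898929 0.37917257 0.19871313] [-3.12035354e-04  8.07616450e-01  5.89707686e-01 -6.46197389e-04] [-0.16820404  0.37176648  0.04633064] 1.0053624063447884 [ 4.95614214e-01  2.16817147e-01  1.76943997e+00  4.85357813e-04
  1.15670024e+00 -7.65975447e-01]
```

View pics/w1.png

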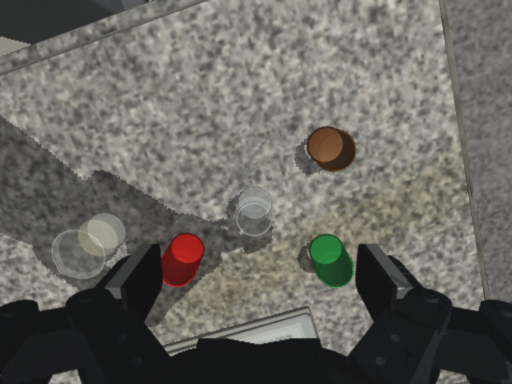

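The wrist view shows the clear bottle, with its base disc at about (255,203) and its rim at about (254,218). Green is at (327,249), red at (187,248), brown at (325,145) and the beaker at (100,235).

```bash
python3 - <<'E'
import pickle
from h import *
s,c=pickle.load(open('w1.pkl','rb'))
print('base',ray(c,255,203,.003,s),'rim',ray(c,254,218,.052,s),'red',ray(c,187,248,.004,s))
M=rot(s['orientation'])
for P in([.517,.3685],ray(c,255,203,.003,s)[:2],ray(c,254,218,.052,s)[:2]):
    print((M.T@(np.array([*P[:2],.044])-s['tcp_pos']))/.03)
print(proj(c,[.517,.3685,.0],s))
E
```

```text
base [0.51619267 0.36606593 0.003     ] rim [0.5143951  0.36632475 0.052     ] red [0.5411761  0.28351852 0.004     ]
[-0.05107655  1.00420641  5.15587256]
[-0.13655373  1.00327836  5.15593149]
[-0.14658074  0.94357777  5.15601386]
(np.float64(257.560299656604), np.float64(202.1483544735052))
```

Call:
drive_tool([
  [100,[-0.12,0.98,0.3],0],
  [100,[0,0,0.8],0],
  [100,[0,0,0.8],0],
  [100,[0,0,0.8],0],
  [100,[0,0,0.8],0],
  [100,[0,0,0.8],0],
  [100,[0,0,0.5],0],
  [100,[0,0,0.3],0],
  [100,[0,0,0],0],
  [100,[0,0,0],0],
])

```text
time: 2.7
tcp_pos: [0.5164, 0.368, 0.0474]
orientation: [0.0, 0.807, 0.591, 0.001]
force: [-0.3, 0.3, -0.4]
gripper_width: 1.005
```

```bash
python3 w.py w2; python3 -c "
from h import *
save('side2',camera('side'))"
```

```text
2.7 [0.51642285 0.3679509  0.04735037] [1.35742508e-04 8.07019703e-01 5.90523913e-01 8.30162640e-04] [-0.2727456   0.30341886 -0.41602688] 1.004591912690966 [ 4.59256393e-01  4.38451461e-01  1.79796131e+00  2.22162896e-05
  9.03497601e-01 -8.04173621e-01]
```

View pics/w2.png

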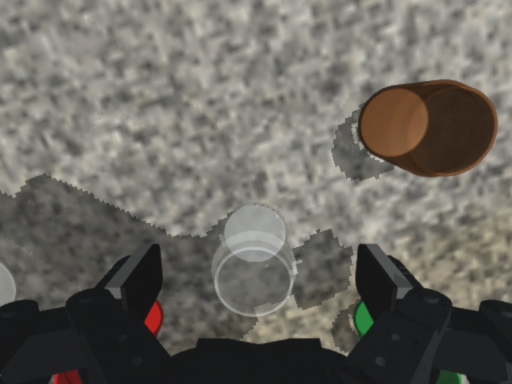

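View pics/side2.png

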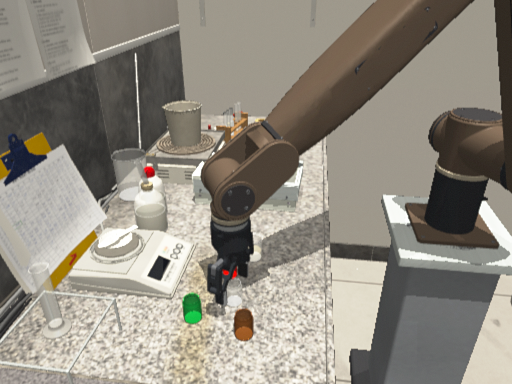

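The rim is centred between the jaws at about (254,275), and the finger tips are clear of the red and green bottles.

```bash
python3 - <<'E'
import pickle
from h import *
s,c=pickle.load(open('w2.pkl','rb'))
M=rot(s['orientation'])
for u,v,z in((254,275,.052),(255,233,.003)):
    P=ray(c,u,v,z,s);print(P,M.T@(P-s['tcp_pos']))
E
```

```text
[0.51233309 0.36687545 0.052     ] [-0.00225696 -0.0035671  -0.00465657]
[0.5152529 0.3658601 0.003    ] [-0.00239909 -0.00053571  0.04434696]
```

Call:
drive_tool([
  [30,[0,0,0.1],0],
  [30,[0,0,0],0],
  [30,[0,0,0],0],
  [30,[0,0,0],0],
  [30,[0,0,0],0],
  [30,[0,0,0],0],
  [30,[0,0,0],0],
  [30,[0,0,0],0],
])

```text
time: 3.6
tcp_pos: [0.5163, 0.3675, 0.0438]
orientation: [0.0, 0.807, 0.59, 0.0]
force: [-0.3, 0.7, 2.7]
gripper_width: 0.4
```

Call:
drive_tool([
  [30,[0,0,-0.2],0],
  [30,[0,0,-0.5],0],
  [30,[0,0,-0.7],0],
  [30,[0,0,-0.8],0],
  [30,[0,0,-0.8],0],
  [30,[0,0,-0.8],0],
  [30,[0,0,-0.7],0],
  [30,[0,0,-0.4],0],
  [30,[0,0,0],0],
  [30,[0,0,0],0],
])

```text
time: 4.6
tcp_pos: [0.5155, 0.3672, 0.1898]
orientation: [-0.0, 0.807, 0.59, -0.0]
force: [-0.6, 0.1, -0.6]
gripper_width: 0.401
```

```bash
python3 w.py w3
```

```text
4.6 [0.5154903  0.36717468 0.18984493] [-7.59365418e-05  8.07123451e-01  5.90382553e-01 -4.12111512e-04] [-0.6073174   0.07238072 -0.64291277] 0.4011754725849497 [ 4.58807821e-01  2.55340499e-01  1.74039906e+00  8.72952185e-06
  1.14669116e+00 -8.04261361e-01]
```

View pics/w3.png

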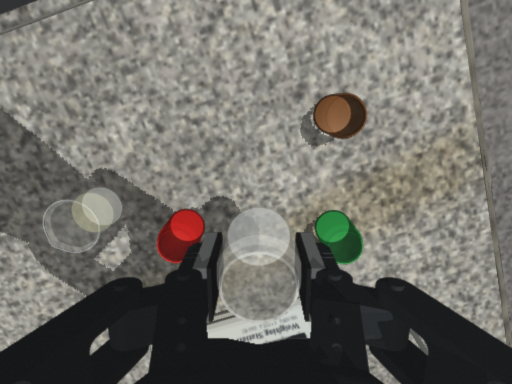

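The bottle is held upright between the pads, with its base at (259,240). I'll carry it across to the box.

Call:
drive_tool([
  [30,[-0.4,0.1,-0.1],0],
  [30,[-0.8,0.15,-0.1],0],
  [30,[-0.8,0.15,-0.1],0],
  [30,[-0.8,0.15,0],0],
  [30,[-0.8,0.15,0],0],
  [30,[-0.8,0.15,0],0],
  [30,[-0.8,0.15,0],0],
  [30,[-0.8,0.15,0],0],
  [30,[-0.8,0.15,0],0],
  [30,[-0.8,0.15,0],0],
])

```text
time: 5.65
tcp_pos: [0.4872, 0.1352, 0.1983]
orientation: [-0.0, 0.807, 0.59, -0.001]
force: [0.4, -0.6, -0.5]
gripper_width: 0.397
```

Call:
drive_tool([
  [30,[-0.8,0.15,0],0],
  [30,[-0.8,0.15,0],0],
  [30,[-0.8,0.15,0],0],
  [30,[-0.8,0.15,0],0],
  [30,[-0.7,0.15,0],-0.7],
  [30,[-0.5,0.1,0],-1.0],
  [30,[-0.3,0,0],-0.97],
  [30,[0,0,0],0],
  [30,[0,0,0],0],
])

```text
time: 6.55
tcp_pos: [0.4719, -0.0058, 0.1987]
orientation: [-0.001, 0.718, 0.696, -0.0]
force: [-0.5, 0.2, 0.6]
gripper_width: 0.402
```

```bash
python3 w.py w4; python3 -c "
from h import *
import pickle
d={n:camera(n) for n in('side','top')}
save('side4',d['side']);save('top4',d['top']);pickle.dump(d,open('d4.pkl','wb'))"
```

```text
6.55 [ 0.47194387 -0.00581067  0.19867989] [-6.24397789e-04  7.18058342e-01  6.95982561e-01 -3.19679610e-04] [-0.49177015  0.20377436  0.61877764] 0.4024699779615791 [-2.27822925e-01 -1.13993147e-01  2.11491052e+00  1.53998221e-04
  1.14207123e+00 -1.76746222e+00]
```

View pics/w4.png

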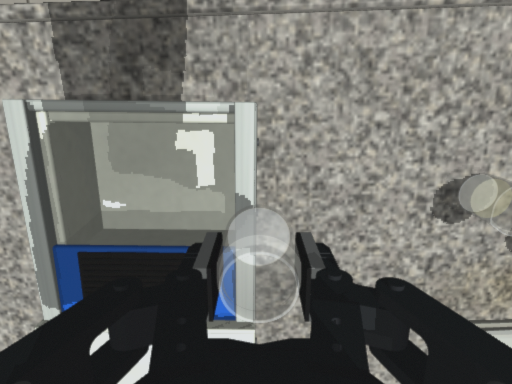

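View pics/side4.png

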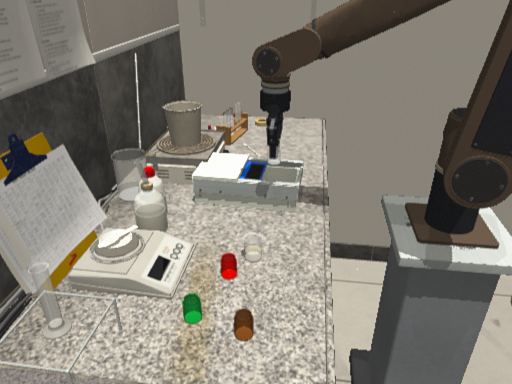

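The wrist view shows the box's front corners at about (5,102) and (256,102), and the cover's front edge at row 246. I'll measure the box with rays.

```bash
python3 - <<'E'
import pickle
from h import *
s,c=pickle.load(open('w4.pkl','rb'))
for z in(.088,.0915,.1):print(z,ray(c,5,102,z,s),ray(c,256,102,z,s),np.linalg.norm(ray(c,5,102,z,s)-ray(c,256,102,z,s)))
print('cover front',ray(c,56,246,.082,s),ray(c,185,246,.082,s))
a=-.034
C=np.array([.4715,-.0915])
for z in(.0,):print('proj well floor',proj(c,[*C,.006],s))
M=rot(s['orientation']);print(np.degrees(np.arctan2(M[1,0],M[0,0])))
print(M.T@(np.array([.4595,-.091,.05])-s['tcp_pos'])/.03)
E
```

```text
0.088 [ 0.3986815  -0.17503059  0.088     ] [ 0.4037988  -0.00590214  0.088     ] 0.16920585149457784
0.0915 [ 0.39876439 -0.17240794  0.0915    ] [ 0.40380309 -0.00587724  0.0915    ] 0.16660691372390213
0.1 [ 0.39896568 -0.16603864  0.1       ] [ 0.40381349 -0.00581676  0.1       ] 0.160295207709404
cover front [ 0.50731259 -0.16546859  0.082     ] [ 0.51036584 -0.06483439  0.082     ]
proj well floor (np.float64(171.038336903799), np.float64(176.92261128807306))
88.21114443025485
[-2.85324077 -0.31930206  4.95525966]
```

Call:
drive_tool([
  [30,[-0.8,-0.1,0],0],
  [30,[-0.8,-0.1,0],0],
  [30,[-0.7,-0.1,0],0],
  [30,[-0.6,0,0.2],0],
  [30,[0,0,0.7],0],
  [30,[0,0,0.5],0],
  [30,[0,0,0.2],0],
  [30,[0,0,0],0],
  [30,[0,0,0],0],
])

```text
time: 7.6
tcp_pos: [0.4616, -0.0922, 0.1519]
orientation: [0.0, 0.717, 0.697, 0.0]
force: [0.4, -0.6, 0.5]
gripper_width: 0.404
```

```bash
python3 w.py w5
```

```text
7.6 [ 0.46156145 -0.09218717  0.15192162] [4.16069095e-04 7.16843766e-01 6.97233688e-01 1.63248838e-04] [ 0.41066609 -0.60670171  0.51780882] 0.4039967090646869 [-4.13178182e-01 -5.53548625e-02  2.15451469e+00 -1.26172992e-05
  1.04153900e+00 -1.95623441e+00]
```

View pics/w5.png

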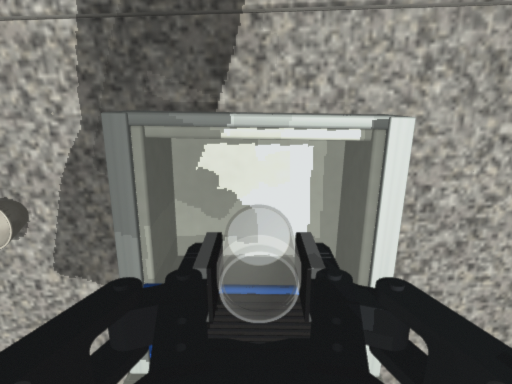

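The bottle is centred sideways in the well mouth, whose cheeks are at columns 105–140 and 372–412, and it is in front of the cover edge. I'll lower it.

Call:
drive_tool([
  [30,[0,0,0.5],0],
  [30,[0,0,0.6],0],
  [30,[0,0,0.6],0],
  [30,[0,0,0.5],0],
  [30,[0,0,0.4],0],
  [30,[0,0,0.3],0],
  [30,[0,0,0.2],0],
  [30,[0,0,0],0],
  [30,[0,0,0],0],
])

```text
time: 8.55
tcp_pos: [0.4615, -0.0925, 0.0587]
orientation: [0.0, 0.717, 0.697, 0.0]
force: [0.1, 0.7, 0.1]
gripper_width: 0.399
```

Call:
drive_tool([
  [30,[0,0,0.1],0],
  [30,[0,0,0.07],0],
  [30,[0,0,0],0],
  [30,[0,0,0],0],
])

```text
time: 8.95
tcp_pos: [0.4611, -0.0924, 0.0533]
orientation: [0.0, 0.717, 0.697, 0.0]
force: [0.1, -1.1, 0.2]
gripper_width: 0.4
```

Call:
drive_tool([
  [30,[0,0,0.06],0],
  [30,[0,0,0],0],
  [30,[0,0,0],0],
])

```text
time: 9.25
tcp_pos: [0.4611, -0.0923, 0.0514]
orientation: [-0.0, 0.717, 0.697, -0.0]
force: [0.3, -0.0, 0.0]
gripper_width: 0.398
```

Call:
drive_tool([
  [30,[0,0,0.05],0],
  [30,[0,0,0],0],
  [30,[0,0,0],0],
])

```text
time: 9.55
tcp_pos: [0.4611, -0.0923, 0.0499]
orientation: [-0.0, 0.717, 0.697, -0.0]
force: [-0.1, 0.1, -0.5]
gripper_width: 0.398
```

Call:
drive_tool([
  [30,[0,0,0.04],0],
  [30,[0,0,0],0],
  [30,[0,0,0],0],
])

```text
time: 9.85
tcp_pos: [0.4613, -0.0924, 0.0497]
orientation: [-0.0, 0.717, 0.697, -0.0]
force: [-3.2, 1.0, 6.8]
gripper_width: 0.399
```

The bottle is touching the floor, so I'll let it go.

Call:
drive_tool([
  [44,[0,0,-0.03],0],
  [50,[0,0,0],0],
  [60,[0,0,0],0],
  [68,[0,0,0],0],
  [68,[0,0,0],0],
  [68,[0,0,0],0],
  [68,[0,0,0],0],
])

```text
time: 10.55
tcp_pos: [0.4611, -0.0923, 0.0496]
orientation: [-0.0, 0.717, 0.697, -0.0]
force: [-0.6, -0.2, -0.4]
gripper_width: 0.681
```

Call:
drive_tool([
  [68,[0,0,-0.3],0],
  [68,[0,0,-0.5],0],
  [68,[0,0,-0.7],0],
  [68,[0,0,-0.8],0],
  [68,[0,0,-0.8],0],
  [68,[0,0,-0.7],0],
  [68,[0,0,-0.3],0],
  [68,[0,0,0],0],
  [68,[0,0,0],0],
])

```text
time: 11.45
tcp_pos: [0.4606, -0.0922, 0.172]
orientation: [-0.0, 0.717, 0.697, -0.0]
force: [0.6, -0.4, -0.3]
gripper_width: 0.68
```

```bash
python3 w.py w6
```

```text
11.45 [ 0.4606433  -0.09215385  0.17197737] [-4.51960952e-04  7.17006468e-01  6.97066339e-01 -1.97547964e-04] [ 0.6187172  -0.40546655 -0.2743475 ] 0.6797615446610282 [-4.13907686e-01 -8.51529128e-02  2.14153100e+00 -2.95137006e-05
  1.08620071e+00 -1.95648971e+00]
```

View pics/w6.png

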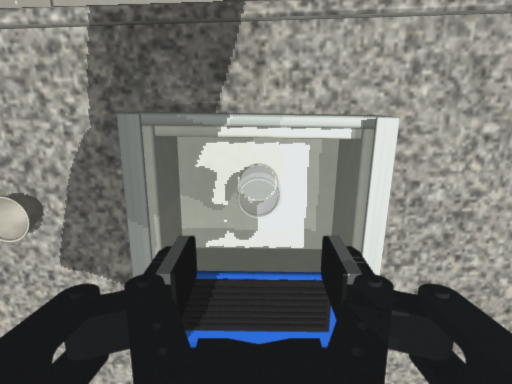

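The bottle stands upright and let go in the well, with its rim at about (258,195). The patch is at about (259,304).

```bash
python3 - <<'E'
import pickle
from h import *
s,c=pickle.load(open('w6.pkl','rb'))
for u,v in((259,280),(259,331),(259,304),(259,273)):print(ray(c,u,v,.083,s))
print('bottle',ray(c,258,190,.01,s))
M=rot(s['orientation']);print(M.T@(np.array([.538,-.0945,.14])-s['tcp_pos'])/.03)
E
```

```text
[ 0.51428583 -0.09373475  0.083     ]
[ 0.5568437  -0.09487551  0.083     ]
[ 0.53380505 -0.09425796  0.083     ]
[ 0.50875385 -0.09358647  0.083     ]
bottle [ 0.46778144 -0.09325447  0.01      ]
[-0.00583596  2.58071975  1.06352762]
```

Call:
drive_tool([
  [0,[0,0.5,0],0],
  [0,[0,0.8,0],0],
  [0,[0,0.8,0],0],
  [0,[0,0.48,0],0],
  [0,[0,0,0.4],0],
  [0,[0,0,0.5],0],
  [0,[0,0,0.3],0],
  [0,[0,0,0],0],
  [0,[0,0,0],0],
  [0,[0,0,0],0],
])

```text
time: 12.5
tcp_pos: [0.5386, -0.0947, 0.1371]
orientation: [0.0, 0.717, 0.697, 0.0]
force: [0.6, 0.4, 0.3]
gripper_width: -0.0
```

```bash
python3 w.py w7;python3 -c "
from h import *
c=camera('side');cv2.imwrite('pics/side7.png',cv2.resize(c['color'][100:220,160:330,::-1],None,fx=4,fy=4))"
```

```text
12.5 [ 0.53857084 -0.09469116  0.1371463 ] [4.47033936e-04 7.17064165e-01 6.97006990e-01 2.01765961e-04] [0.60145009 0.39026917 0.27886763] -0.0003059481867705484 [-3.59614845e-01  1.37039469e-01  1.98564393e+00 -1.84362065e-05
  1.01792846e+00 -1.90203541e+00]
```

View pics/w7.png

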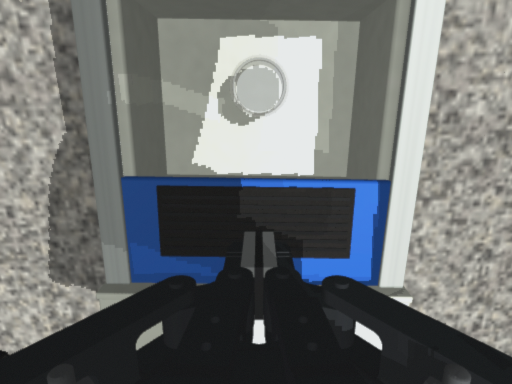

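View pics/side7.png

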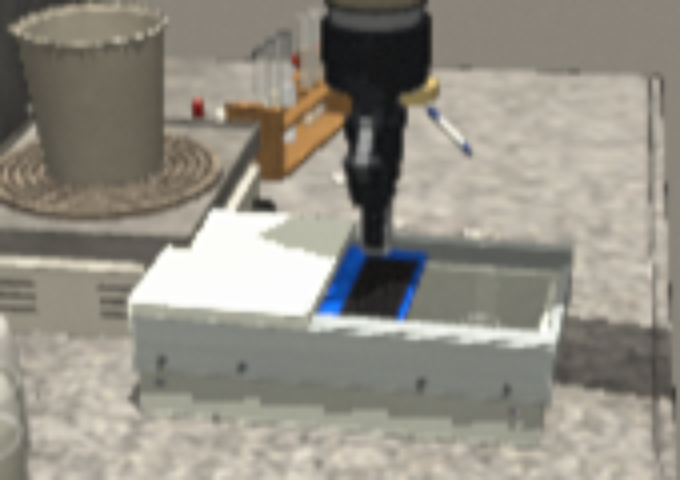

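Call:
drive_tool([
  [0,[0,0,0.25],0],
  [0,[0,0,0.15],0],
  [0,[0,0,0.03],0],
  [0,[0,0,0],0],
])

```text
time: 13.0
tcp_pos: [0.5382, -0.0944, 0.1232]
orientation: [-0.0, 0.717, 0.697, -0.0]
force: [0.2, 1.0, 0.3]
gripper_width: -0.004
```

Call:
drive_tool([
  [0,[0,0,0.03],0],
  [0,[0,0,0.03],0],
  [0,[0,0,0.03],0],
  [0,[0,0,0],0],
])

```text
time: 13.4
tcp_pos: [0.5384, -0.0945, 0.121]
orientation: [-0.0, 0.717, 0.697, -0.0]
force: [-0.7, -0.3, -0.1]
gripper_width: 0.0
```

Call:
drive_tool([
  [0,[0,0,0.03],0],
  [0,[0,0,0.03],0],
  [0,[0,0,0.03],0],
  [0,[0,0,0],0],
])

```text
time: 13.8
tcp_pos: [0.5383, -0.0945, 0.1181]
orientation: [-0.0, 0.717, 0.697, -0.0]
force: [-0.5, -0.4, -0.0]
gripper_width: 0.001
```

Call:
drive_tool([
  [0,[0,0,0.03],0],
  [0,[0,0,0.03],0],
  [0,[0,0,0],0],
])

```text
time: 14.1
tcp_pos: [0.5384, -0.0945, 0.1163]
orientation: [-0.0, 0.717, 0.697, -0.0]
force: [0.3, -0.8, 0.8]
gripper_width: 0.0
```

Call:
drive_tool([
  [0,[0,0,0.03],0],
  [0,[0,0,0.03],0],
  [0,[0,0,0],0],
])

```text
time: 14.4
tcp_pos: [0.5384, -0.0945, 0.1145]
orientation: [-0.0, 0.717, 0.697, -0.0]
force: [1.5, 0.3, -0.1]
gripper_width: -0.002
```

Call:
drive_tool([
  [0,[0,0,0.03],0],
  [0,[0,0,0.02],0],
  [0,[0,0,0],0],
])

```text
time: 14.7
tcp_pos: [0.5384, -0.0945, 0.1131]
orientation: [-0.0, 0.717, 0.697, -0.0]
force: [-0.0, -0.5, -0.2]
gripper_width: 0.001
```

Call:
drive_tool([
  [0,[0,0,0.03],0],
  [0,[0,0,0.03],0],
  [0,[0,0,0],0],
])

```text
time: 15.0
tcp_pos: [0.5383, -0.0945, 0.1112]
orientation: [-0.0, 0.717, 0.697, -0.0]
force: [-0.1, -0.1, -0.4]
gripper_width: -0.002
```

```bash
python3 -c "
from h import *
print(get_state()['force'])"
```

```text
[-0.12354673 -0.05682829 -0.40002947]
```

Call:
drive_tool([
  [0,[0,0,0.03],0],
  [0,[0,0,0.03],0],
  [0,[0,0,0],0],
])

```text
time: 15.3
tcp_pos: [0.5384, -0.0945, 0.1095]
orientation: [-0.0, 0.717, 0.697, -0.0]
force: [0.2, 0.0, -0.1]
gripper_width: 0.001
```

Call:
drive_tool([
  [0,[0,0,0.03],0],
  [0,[0,0,0],0],
])

```text
time: 15.5
tcp_pos: [0.5384, -0.0945, 0.1086]
orientation: [-0.0, 0.717, 0.697, -0.0]
force: [-0.1, -0.3, -0.4]
gripper_width: 0.001
```

Call:
drive_tool([
  [0,[0,0,0.03],0],
  [0,[0,0,0.01],0],
  [0,[0,0,0],0],
])

```text
time: 15.8
tcp_pos: [0.5386, -0.0946, 0.1078]
orientation: [0.0, 0.717, 0.697, 0.0]
force: [-0.7, 0.3, 1.5]
gripper_width: -0.001
```

Call:
drive_tool([
  [0,[0,0,0.03],0],
  [0,[0,0,0],0],
])

```text
time: 16.0
tcp_pos: [0.5387, -0.0946, 0.1072]
orientation: [0.0, 0.717, 0.697, 0.0]
force: [-1.4, 0.9, 5.0]
gripper_width: 0.001
```

Call:
drive_tool([
  [0,[0,0,0.03],0],
  [0,[0,0,0.02],0],
  [0,[0,0,0],0],
  [0,[0,0,0],0],
])

```text
time: 16.4
tcp_pos: [0.5387, -0.0946, 0.1062]
orientation: [0.0, 0.717, 0.697, -0.0]
force: [-3.4, 1.6, 8.1]
gripper_width: -0.003
```

Call:
drive_tool([
  [0,[0,0,0.02],0],
  [0,[0,-0.05,0.01],0],
  [0,[0,-0.1,0.004],0],
  [0,[0,-0.1,0.004],0],
  [0,[0,-0.1,0.004],0],
  [0,[0,0,0],0],
])

```text
time: 17.0
tcp_pos: [0.5308, -0.0945, 0.1062]
orientation: [0.003, 0.717, 0.697, 0.003]
force: [2.4, 2.1, 6.6]
gripper_width: -0.0
```

```bash
python3 w.py w8
```

```text
17.0 [ 0.53084937 -0.09449939  0.1062432 ] [0.00336145 0.71725432 0.69679827 0.00266454] [2.35412827 2.08179732 6.61515655] -0.00035571878121084936 [-0.36525884  0.16284233  2.02244956  0.00246601  0.94796043 -1.90855483]
```

View pics/w8.png

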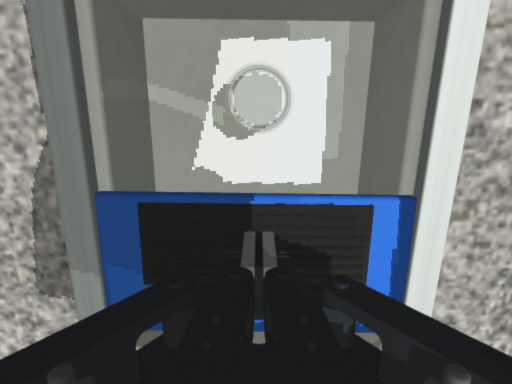

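The cover's front edge is at row 193 and the tips are on the patch. I'll check whether the cover moved.

```bash
cat > cov.py <<'E'
import sys,pickle
from h import *
s,c=pickle.load(open(sys.argv[1]+'.pkl','rb'))
v=float(sys.argv[2]);P=ray(c,258,v,.081,s);print('front edge',P,'tip-edge',s['tcp_pos'][0]-P[0])
E
python3 cov.py w7 178; python3 cov.py w8 193
python3 - <<'E'
import cv2
for n in('w7','w8'):
    im=cv2.imread(f'pics/{n}.png').astype(int)
    for u in (200,300): print(n,u,[r for r in range(150,260) if im[r,u,0]-im[r,u,2]>80][:1], [r for r in range(180,260) if im[r,u].max()<60][:1])
E
```

```text
front edge [ 0.51056526 -0.09471686  0.081     ] tip-edge 0.028005583530891776
front edge [ 0.50278877 -0.09445845  0.081     ] tip-edge 0.02806059667759475
w7 200 [180] [186]
w7 300 [179] [188]
w8 200 [196] [203]
w8 300 [195] [205]
```

The cover moved 8 mm with the tool and did not slip. I'll keep dragging, with slightly more press.

Call:
drive_tool([
  [0,[0,-0.1,0.02],0],
  [0,[0,-0.12,0.014],0],
  [0,[0,-0.12,0.005],0],
  [0,[0,-0.12,0.005],0],
  [0,[0,-0.12,0.005],0],
  [0,[0,0,0],0],
])

```text
time: 17.65
tcp_pos: [0.5137, -0.0939, 0.1052]
orientation: [0.003, 0.717, 0.697, 0.003]
force: [3.1, 3.1, 8.9]
gripper_width: -0.002
```

Call:
drive_tool([
  [0,[0,-0.12,0.005],0],
  [0,[0,-0.12,0.005],0],
  [0,[0,-0.12,0.005],0],
  [0,[0,-0.12,0.005],0],
  [0,[0,-0.12,0.005],0],
  [0,[0,-0.12,0.005],0],
  [0,[0,0,0],0],
])

```text
time: 18.35
tcp_pos: [0.4921, -0.093, 0.1043]
orientation: [0.003, 0.717, 0.697, 0.003]
force: [2.3, 4.1, 8.2]
gripper_width: 0.004
```

```bash
python3 w.py w9; python3 - <<'E'
import cv2
im=cv2.imread('pics/w9.png').astype(int)
for u in (200,300): print(u,[r for r in range(120,290) if im[r,u,0]-im[r,u,2]>80][:1])
E
```

```text
18.35 [ 0.49210752 -0.09304471  0.10429412] [0.00316772 0.71742825 0.69661796 0.00317682] [2.33744986 4.09310815 8.19316008] 0.0036362846636364002 [-0.39123756  0.08462821  2.11439061  0.00411745  0.93423856 -1.93503607]
200 [196]
300 [195]
```

View pics/w9.png

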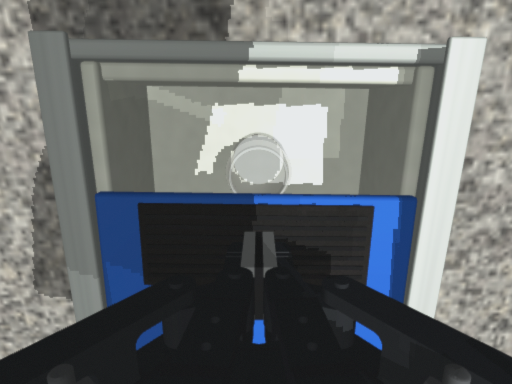

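Call:
drive_tool([
  [0,[0.01,-0.12,0.005],0],
  [0,[0.01,-0.12,0.005],0],
  [0,[0.01,-0.12,0.005],0],
  [0,[0,-0.12,0.005],0],
  [0,[0,-0.12,0.005],0],
  [0,[0,-0.12,0.005],0],
  [0,[0,-0.12,0.005],0],
  [0,[0,-0.12,0.005],0],
  [0,[0,0,0],0],
])

```text
time: 19.3
tcp_pos: [0.4635, -0.0918, 0.1032]
orientation: [0.004, 0.717, 0.697, 0.003]
force: [1.4, 3.4, 10.0]
gripper_width: -0.0
```

Call:
drive_tool([
  [0,[0.01,-0.12,0.004],0],
  [0,[0.01,-0.12,0.004],0],
  [0,[0,-0.12,0.004],0],
  [0,[0,-0.12,0.004],0],
  [0,[0,-0.12,0.004],0],
  [0,[0,-0.1,0.003],0],
  [0,[0,0,0],0],
])

```text
time: 20.0
tcp_pos: [0.4426, -0.0909, 0.1025]
orientation: [0.004, 0.717, 0.697, 0.003]
force: [3.1, 3.1, 9.0]
gripper_width: -0.005
```

```bash
python3 w.py w10; python3 - <<'E'
import cv2
im=cv2.imread('pics/w10.png').astype(int)
for u in (200,300): print(u,[r for r in range(120,290) if im[r,u,0]-im[r,u,2]>80][:1])
E
```

```text
20.0 [ 0.44257759 -0.09087728  0.10246593] [0.00386827 0.7173796  0.69666617 0.00279048] [3.13042652 3.12696605 8.98038873] -0.004678825158809919 [-0.42896415 -0.02321264  2.22955809  0.00299741  0.92601556 -1.97225634]
200 [194]
300 [195]
```

View pics/w10.png

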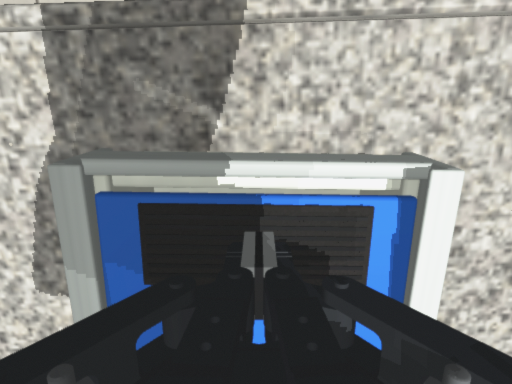

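A gap of about 9 mm to the bar is left. I'll go on in small steps until it stops.

Call:
drive_tool([
  [0,[0,-0.08,0.003],0],
  [0,[0,-0.08,0.003],0],
  [0,[0,-0.06,0.002],0],
  [0,[0,0,0],0],
])

```text
time: 20.45
tcp_pos: [0.4371, -0.0915, 0.1026]
orientation: [0.006, 0.717, 0.697, 0.003]
force: [4.9, 0.7, 7.2]
gripper_width: 0.001
```

Call:
drive_tool([
  [0,[0,-0.04,0.002],0],
  [0,[0,-0.04,0.002],0],
  [0,[0,0,0],0],
])

```text
time: 20.75
tcp_pos: [0.4349, -0.0916, 0.1026]
orientation: [0.006, 0.717, 0.697, 0.003]
force: [4.6, 0.2, 7.8]
gripper_width: -0.001
```

Call:
drive_tool([
  [0,[0,-0.04,0.012],0],
  [0,[0,-0.04,0.005],0],
  [0,[0,0,0],0],
])

```text
time: 21.05
tcp_pos: [0.4329, -0.0917, 0.1024]
orientation: [0.007, 0.717, 0.697, 0.003]
force: [5.6, 0.8, 8.4]
gripper_width: -0.002
```

```bash
python3 w.py w11; python3 - <<'E'
import cv2
im=cv2.imread('pics/w11.png').astype(int)
for u in (200,300): print(u,[r for r in range(120,290) if im[r,u,0]-im[r,u,2]>80][:1])
E
```

```text
21.05 [ 0.43286669 -0.09172293  0.10237062] [0.00651343 0.71737984 0.69664348 0.00340782] [5.56848222 0.81591062 8.37769252] -0.0015359575331954688 [-4.39795720e-01 -4.80080148e-02  2.25372548e+00  2.24236709e-03
  9.21283012e-01 -1.98260772e+00]
200 [212]
300 [213]
```

View pics/w11.png

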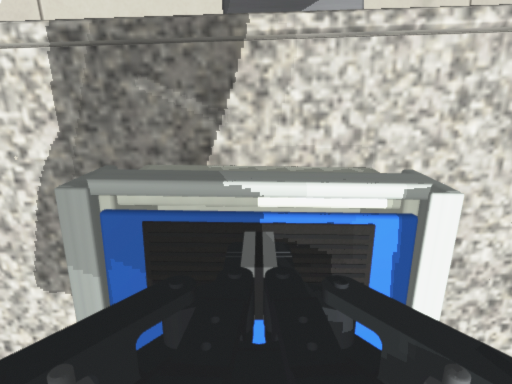

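```bash
python3 cov.py w7 178;python3 cov.py w9 194; python3 cov.py w10 193;python3 cov.py w11 211; python3 - <<'E'
import pickle
from h import *
for n,v,v2 in(('w10',178,162),('w11',197,178)):
    s,c=pickle.load(open(n+'.pkl','rb'))
    print(ray(c,258,v,.076,s),ray(c,258,v2,.076,s))
    cv2.imwrite(f'pics/{n}z.png',cv2.resize(c['color'][140:240,80:440,::-1],None,fx=2,fy=4))
E
```

```text
front edge [ 0.51056526 -0.09471686  0.081     ] tip-edge 0.028005583530891776
front edge [ 0.46395623 -0.0929594   0.081     ] tip-edge 0.02815128959579294
front edge [ 0.41343681 -0.09079643  0.081     ] tip-edge 0.029140781747249322
front edge [ 0.4121497  -0.09194033  0.081     ] tip-edge 0.020716989087851967
[ 0.40784598 -0.09065087  0.076     ] [ 0.40053668 -0.0904408   0.076     ]
[ 0.40713828 -0.09182512  0.076     ] [ 0.39819191 -0.09156745  0.076     ]
```

View pics/w11z.png

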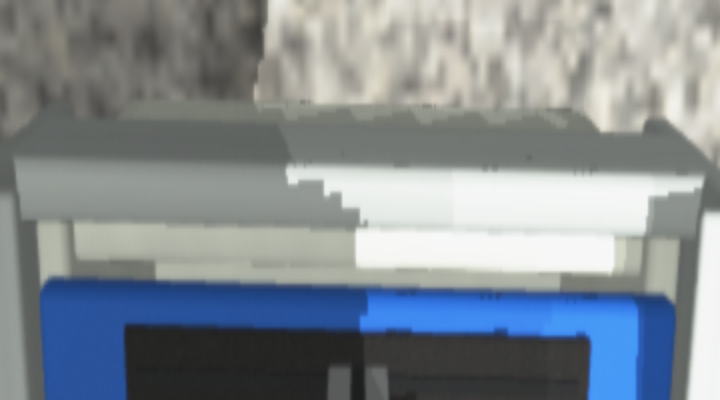

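The cover came to about 97 mm and then the tips slipped on it. The picture still shows a gap of about 6 mm to the bar. I'll lift, move back on the patch, press a little more (12 N) and pull again.

Call:
drive_tool([
  [0,[0,0,-0.3],0],
  [0,[0,0.2,0],0],
  [0,[0,0.25,0],0],
  [0,[0,0,0.15],0],
  [0,[0,0,0],0],
  [0,[0,0,0],0],
])

```text
time: 21.7
tcp_pos: [0.4424, -0.0905, 0.1037]
orientation: [0.001, 0.717, 0.697, 0.001]
force: [1.4, 0.4, 4.4]
gripper_width: -0.001
```

```bash
python3 w.py w12;python3 -c "
from h import *
for n in('side','top'):
    c=camera(n);a=(100,220,160,330) if n=='side' else (130,240,270,390)
    cv2.imwrite('pics/%s12.png'%n,cv2.resize(c['color'][a[0]:a[1],a[2]:a[3],::-1],None,fx=4,fy=4,interpolation=cv2.INTER_CUBIC))"
```

```text
21.7 [ 0.44243685 -0.09054238  0.10367209] [8.78473716e-04 7.17087737e-01 6.96982036e-01 6.68201993e-04] [1.35601706 0.35192411 4.41282077] -0.0012267311540192108 [-4.27493067e-01 -2.20326133e-02  2.22569635e+00  7.52874640e-04
  9.35806450e-01 -1.97030060e+00]
```

View pics/w12.png

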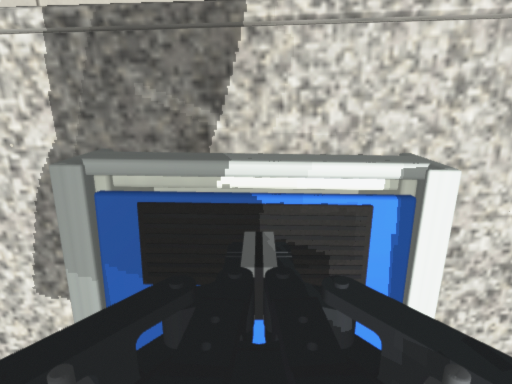

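View pics/side12.png

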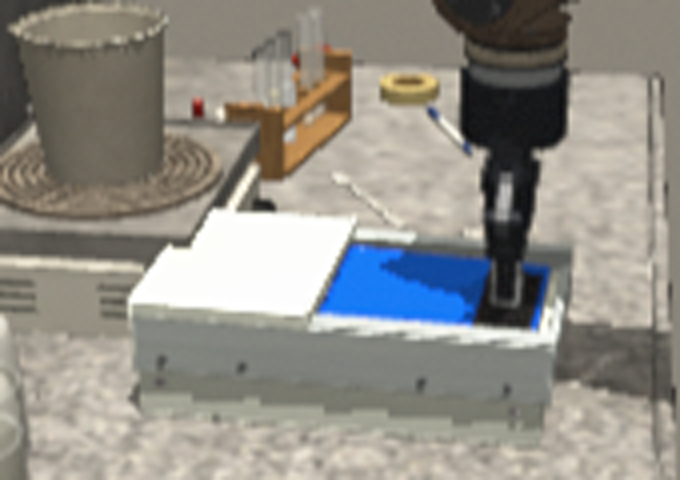

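The cover's edge is at row 192 and a bright strip of about 6 mm is still open to the bar. I'll press to about 12 N and drag.

Call:
drive_tool([
  [0,[0,0,0.03],0],
  [0,[0,0,0.03],0],
  [0,[0,0,0],0],
  [0,[0,0,0],0],
])

```text
time: 22.25
tcp_pos: [0.4425, -0.0905, 0.1027]
orientation: [0.001, 0.717, 0.697, 0.001]
force: [1.7, 1.0, 8.3]
gripper_width: 0.0
```

Call:
drive_tool([
  [0,[0,0,0.03],0],
  [0,[0,0,0.02],0],
  [0,[0,0,0],0],
  [0,[0,0,0],0],
])

```text
time: 22.65
tcp_pos: [0.4426, -0.0906, 0.1018]
orientation: [0.001, 0.717, 0.697, 0.001]
force: [0.2, 2.2, 12.6]
gripper_width: -0.002
```

Call:
drive_tool([
  [0,[0,-0.03,0],0],
  [0,[0,-0.04,0.001],0],
  [0,[0,-0.04,0.001],0],
  [0,[0,0,0],0],
])

```text
time: 23.05
tcp_pos: [0.4414, -0.0909, 0.1025]
orientation: [0.004, 0.717, 0.697, 0.003]
force: [5.4, 2.7, 9.2]
gripper_width: -0.003
```

Call:
drive_tool([
  [0,[0,-0.04,0.02],0],
  [0,[0,-0.04,0.02],0],
  [0,[0,-0.02,0.01],0],
  [0,[0,0,0],0],
])

```text
time: 23.45
tcp_pos: [0.4398, -0.0912, 0.1019]
orientation: [0.005, 0.717, 0.697, 0.004]
force: [8.1, 2.7, 11.7]
gripper_width: -0.0
```

```bash
python3 w.py w13
```

```text
23.45 [ 0.43980937 -0.09124226  0.10194023] [0.00548132 0.71749035 0.6965372  0.0036704 ] [ 8.11147421  2.70913459 11.67531735] -0.00038371108129160204 [-0.43261666 -0.03041904  2.23776697  0.00365455  0.92137945 -1.97597029]
```

View pics/w13.png

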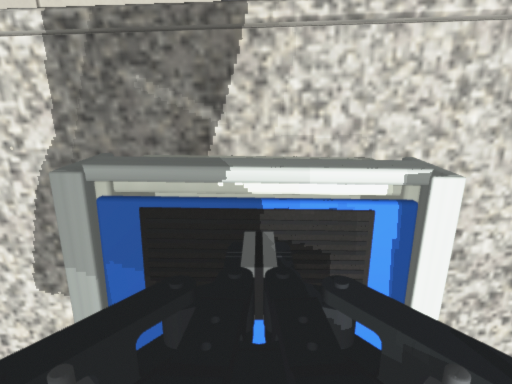

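```bash
python3 - <<'E'
import pickle
from h import *
im=[]
for n in('w10','w13'):
    s,c=pickle.load(open(n+'.pkl','rb'))
    im.append(cv2.resize(c['color'][145:215,190:340,::-1],None,fx=5,fy=4,interpolation=cv2.INTER_NEAREST))
cv2.imwrite('pics/z13.png',np.vstack(im))
for n,v in (('w10',[162,176,178,188,193]),('w13',[])):
    s,c=pickle.load(open(n+'.pkl','rb'))
    print(n,[tuple(map(int,c['color'][r,300])) for r in range(152,206,2)])
s,c=pickle.load(open('w6.pkl','rb'))
cv2.imwrite('pics/z6.png',cv2.resize(c['color'][105:150,220:400,::-1],None,fx=4,fy=8,interpolation=cv2.INTER_NEAREST))
E
```

```text
w10 [(182, 179, 168), (111, 115, 112), (109, 114, 110), (110, 114, 111), (120, 126, 122), (206, 214, 207), (227, 231, 227), (236, 240, 237), (234, 238, 235), (231, 235, 232), (227, 232, 228), (223, 229, 224), (191, 198, 192), (245, 246, 245), (246, 246, 246), (246, 246, 247), (246, 246, 246), (246, 246, 245), (232, 234, 225), (167, 171, 159), (166, 170, 158), (66, 84, 127), (43, 98, 196), (58, 130, 236), (69, 147, 244), (69, 147, 244), (65, 135, 238)]
w13 [(180, 175, 164), (200, 194, 184), (178, 176, 165), (134, 138, 129), (111, 115, 111), (111, 116, 113), (112, 116, 114), (122, 127, 124), (205, 213, 206), (227, 232, 229), (238, 241, 238), (236, 240, 237), (233, 237, 234), (229, 234, 230), (225, 231, 226), (197, 203, 197), (246, 246, 246), (246, 247, 247), (246, 247, 247), (246, 247, 247), (245, 246, 243), (182, 186, 173), (169, 173, 161), (80, 98, 134), (43, 101, 202), (58, 129, 237), (68, 147, 244)]
```

View pics/z13.png

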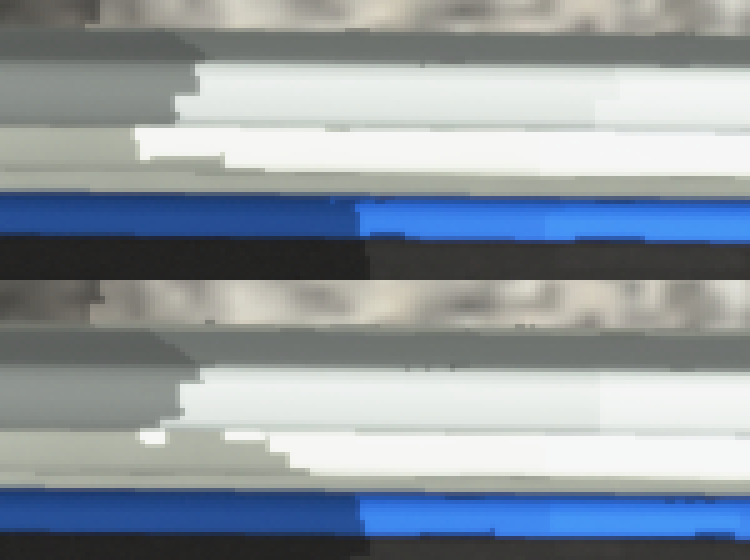

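View pics/z6.png

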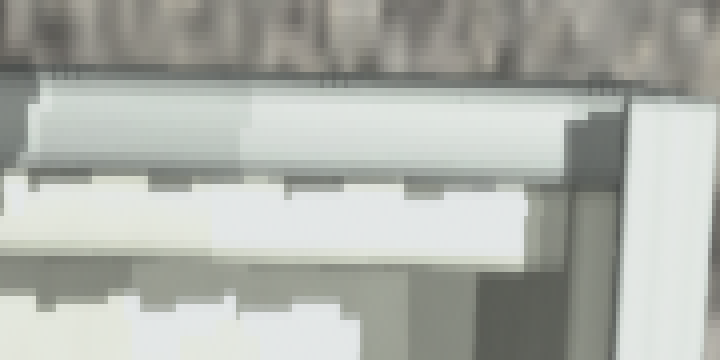

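```bash
cat > edge.py <<'E'
import pickle,sys
from h import *
for n in sys.argv[1:]:
    s,c=pickle.load(open(n+'.pkl','rb'));im=c['color'].astype(int)
    out=[]
    for u in(290,310,330):
        col=im[:,u]; sat=col[:,2]-col[:,0]
        b=next(r for r in range(150,260) if sat[r]>40); 
        # subpixel at sat=40
        rb=b-1+(40-sat[b-1])/(sat[b]-sat[b-1])
        # dark front->white bar top edge
        k=next(r for r in range(b-45,b) if col[r].mean()<125 and col[r+1].mean()>=125 and col[r+4].mean()>195)
        rk=k+(125-col[k].mean())/(col[k+1].mean()-col[k].mean())
        e=ray(c,u,rb,.0775,s);f=ray(c,u,rk,.0765,s)
        out.append(((e-f)[0]*1e3,e[0],f[0]))
    print(n,np.round(np.mean(out,0),4))
E
python3 edge.py w10 w11 w12 w13
```

```text
w10 [15.2865  0.4155  0.4002]
w11 [14.6297  0.4144  0.3998]
w12 [14.9764  0.4152  0.4002]
w13 [14.4955  0.4146  0.4001]
```

Since w10 the cover edge has moved less than 1 mm, even at 8 N of pull. Either it's at its stop or pressing hard is making it bind, so I'll test with a lighter press.

Call:
drive_tool([
  [0,[0,0.1,-0.06],0],
  [0,[0,0.1,-0.25],0],
  [0,[0,0.1,0],0],
  [0,[0,0.1,0.1],0],
  [0,[0,0,0.1],0],
  [0,[0,0,0],0],
  [0,[0,0,0],0],
])

```text
time: 24.2
tcp_pos: [0.4466, -0.0902, 0.1021]
orientation: [-0.001, 0.717, 0.697, -0.001]
force: [-4.6, 1.3, 11.7]
gripper_width: 0.0
```

```bash
python3 w.py w14;python3 edge.py w14; python3 - <<'E'
from h import *
import pickle
d={n:camera(n) for n in('top','side')};pickle.dump(d,open('d14.pkl','wb'))
E
```

```text
24.2 [ 0.44661191 -0.09018331  0.10211987] [-1.49391598e-03  7.16901252e-01  6.97172816e-01 -6.53350767e-04] [-4.60218492  1.25438673 11.6618844 ] 0.00017531147019509362 [-4.22494798e-01 -6.96076917e-03  2.21430029e+00 -1.43275801e-04
  9.37512164e-01 -1.96530498e+00]
w14 [15.0661  0.4155  0.4004]
```

Call:
drive_tool([
  [0,[0,0,-0.06],0],
  [0,[0,0,0],0],
  [0,[0,-0.04,0.001],0],
  [0,[0,-0.04,0.001],0],
  [0,[0,-0.04,0.001],0],
  [0,[0,0,0],0],
])

```text
time: 24.95
tcp_pos: [0.4443, -0.0906, 0.1037]
orientation: [0.001, 0.717, 0.697, 0.001]
force: [3.5, 1.2, 5.0]
gripper_width: -0.002
```

```bash
python3 w.py w15;python3 edge.py w15
```

```text
24.95 [ 0.44429269 -0.09058518  0.10372391] [1.05769226e-03 7.17090961e-01 6.96978485e-01 6.53845902e-04] [3.45317735 1.19850614 4.96183669] -0.0017506151690278812 [-4.25758378e-01 -1.79747261e-02  2.22160349e+00  5.52604335e-04
  9.35517112e-01 -1.96843776e+00]
w15 [15.3885  0.4157  0.4003]
```

Call:
drive_tool([
  [0,[0,0.05,0.03],0],
  [0,[0,0,0.03],0],
  [0,[0,0,0.03],0],
  [0,[0,0,0],0],
])

```text
time: 25.4
tcp_pos: [0.4446, -0.0906, 0.1016]
orientation: [-0.001, 0.717, 0.697, -0.001]
force: [-2.5, 2.2, 12.1]
gripper_width: -0.001
```

Call:
drive_tool([
  [0,[0,-0.04,0.012],0],
  [0,[0,-0.04,0.012],0],
  [0,[0,-0.04,0.012],0],
  [0,[0,0,0],0],
])

```text
time: 25.8
tcp_pos: [0.4438, -0.0907, 0.1019]
orientation: [0.002, 0.717, 0.697, 0.002]
force: [5.2, 3.0, 11.5]
gripper_width: -0.003
```

Call:
drive_tool([
  [0,[0,-0.04,0.012],0],
  [0,[0,-0.04,0.012],0],
  [0,[0,0,0],0],
])

```text
time: 26.1
tcp_pos: [0.4429, -0.0909, 0.102]
orientation: [0.004, 0.717, 0.697, 0.003]
force: [6.4, 4.0, 11.5]
gripper_width: 0.0
```

```bash
python3 w.py w16;python3 edge.py w16
```

```text
26.1 [ 0.44294329 -0.09092815  0.10198364] [0.00423568 0.71749812 0.69653997 0.00325188] [ 6.43752761  3.9620897  11.537722  ] 0.00013771565410713137 [-0.42902549 -0.02205251  2.22950552  0.00374457  0.92388943 -1.97242263]
w16 [14.5883  0.4148  0.4002]
```

The pull stops at the same place each time. I'll retreat and measure the actual travel with the fixed cameras and a view from overhead.

Call:
drive_tool([
  [0,[0,0.05,-0.1],0],
  [0,[0,0,-0.5],0],
  [0,[0,0.5,-0.7],0],
  [0,[0,0.9,-0.5],0],
  [0,[0,0.9,0],0],
  [0,[0,0.4,0],0],
  [0,[0,0,0],0],
  [0,[0,0,0],0],
])

```text
time: 26.95
tcp_pos: [0.5195, -0.092, 0.1509]
orientation: [-0.002, 0.717, 0.697, -0.001]
force: [0.2, -1.5, 0.1]
gripper_width: -0.001
```

```bash
python3 w.py w17; python3 - <<'E'
from h import *
import pickle
d={n:camera(n) for n in('top','side')};pickle.dump(d,open('d17.pkl','wb'))
for n,a in(('side',(110,215,180,320)),('top',(130,240,280,400))):
    cv2.imwrite('pics/%s17.png'%n,cv2.resize(d[n]['color'][a[0]:a[1],a[2]:a[3],::-1],None,fx=5,fy=5,interpolation=cv2.INTER_CUBIC))
E
```

```text
26.95 [ 0.51945599 -0.0920403   0.15093364] [-0.00228478  0.71689795  0.69717311 -0.00132884] [ 0.17446567 -1.52639679  0.1188692 ] -0.0005916991468835165 [-3.67596868e-01  7.94029053e-02  2.02032262e+00 -5.79239465e-04
  1.04712957e+00 -1.91020608e+00]
```

View pics/w17.png

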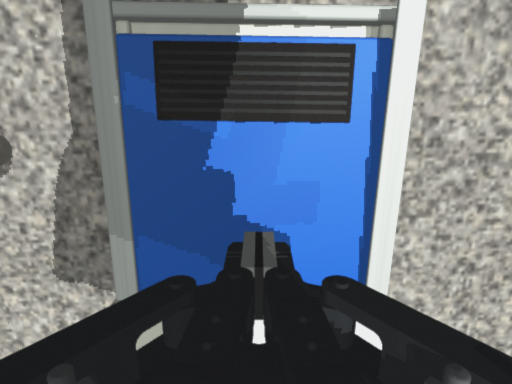

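View pics/side17.png

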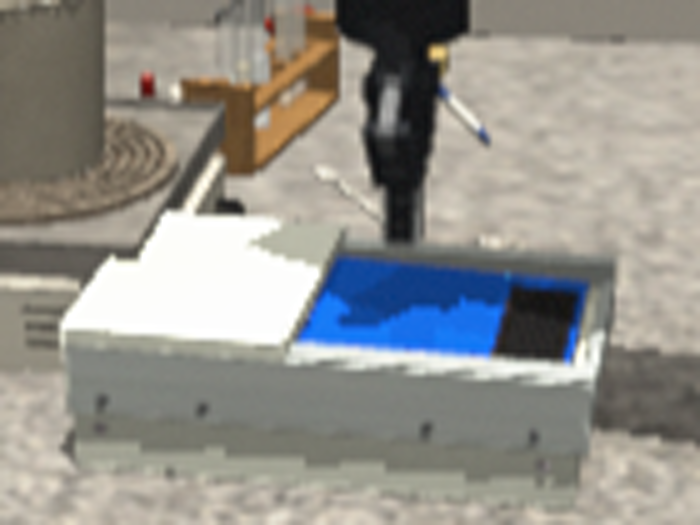

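View pics/top17.png

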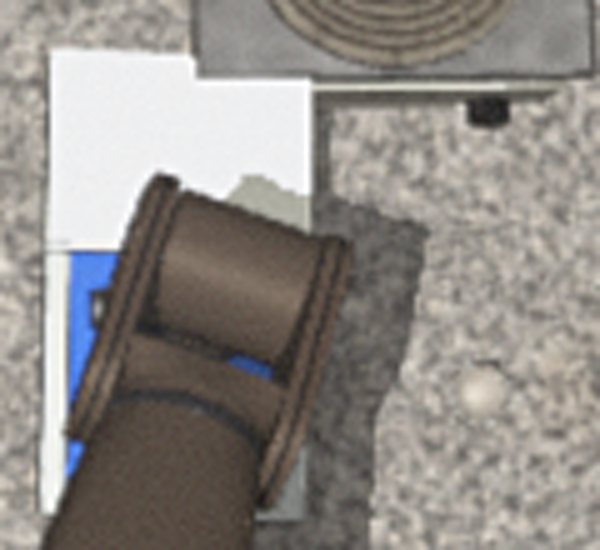

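```bash
python3 - <<'E'
import pickle
from h import *
s0,d0=pickle.load(open('d0.pkl','rb'));d1=pickle.load(open('d17.pkl','rb'))
S=lambda x,y:(x/5+180-.4,y/5+110-.4)
a=ray(d0['side'],*S(436,266),.083);b=ray(d1['side'],*S(588,283),.079);print(a,b,a-b)
s,c=pickle.load(open('w17.pkl','rb'))
for v,z in((35,.079),(33.5,.079),(24,.07),(24,.0765),(8,.0765),(3,.0765),(43,.079),(122,.079)):print(v,z,ray(c,258,v,z,s))
cv2.imwrite('pics/z17.png',cv2.resize(c['color'][0:60,220:400,::-1],None,fx=4,fy=8,interpolation=cv2.INTER_NEAREST))
# patch at w6/w7
for n,vs in(('w6',(278,331)),('w7',(186.5,257))):
    s,c=pickle.load(open(n+'.pkl','rb'));print(n,[ray(c,280 if n=='w6' else 300,v,.083,s)[0] for v in vs])
E
```

```text
[ 0.50819088 -0.16215143  0.083     ] [ 0.41375837 -0.15782154  0.079     ] [ 0.09443251 -0.0043299   0.004     ]
35 0.079 [ 0.41674551 -0.08995523  0.079     ]
33.5 0.079 [ 0.41601492 -0.08993527  0.079     ]
24 0.07 [ 0.40949567 -0.08976043  0.07      ]
24 0.0765 [ 0.41088921 -0.08979615  0.0765    ]
8 0.0765 [ 0.40320182 -0.08958615  0.0765    ]
3 0.0765 [ 0.40083594 -0.08952152  0.0765    ]
43 0.079 [ 0.42066949 -0.09006243  0.079     ]
122 0.079 [ 0.46208188 -0.09119373  0.079     ]
w6 [np.float64(0.5131040166295031), np.float64(0.5572708393806587)]
w7 [np.float64(0.5154542145276142), np.float64(0.5575420878973987)]
```

View pics/z17.png

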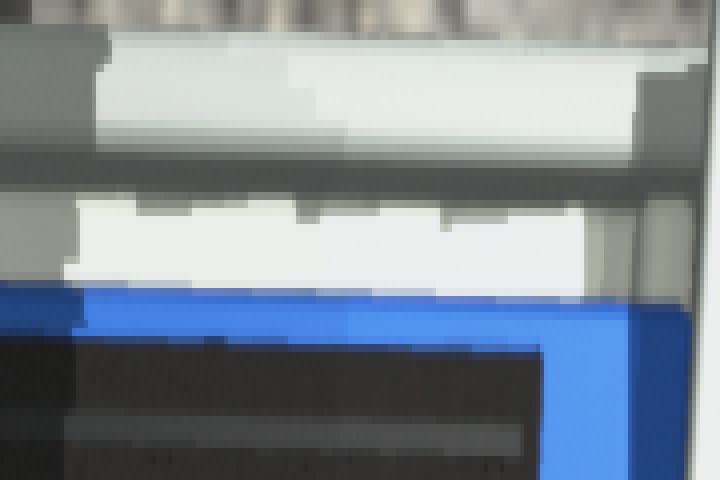

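Every measure gives a travel of about 95 mm, and the cover edge is about 7 mm short of the bar. I'll go back, drag the cover 5 mm rearward, and come forward with the lightest press that still grips.

Call:
drive_tool([
  [0,[0,-0.6,0],0],
  [0,[0,-0.9,0],0],
  [0,[0,-0.7,0.3],0],
  [0,[0,-0.25,0.6],0],
  [0,[0,0,0.4],0],
  [0,[0,0,0.15],0],
  [0,[0,0,0],0],
  [0,[0,0,0],0],
])

```text
time: 27.9
tcp_pos: [0.4487, -0.0907, 0.1099]
orientation: [0.0, 0.717, 0.697, 0.0]
force: [0.3, -0.1, 1.0]
gripper_width: 0.0
```

Call:
drive_tool([
  [0,[0,0,0.08],0],
  [0,[0,0,0.04],0],
  [0,[0,0,0],0],
  [0,[0,0,0],0],
])

```text
time: 28.3
tcp_pos: [0.4481, -0.0905, 0.1059]
orientation: [0.0, 0.717, 0.697, 0.0]
force: [-0.7, -0.1, 0.6]
gripper_width: 0.005
```

Call:
drive_tool([
  [0,[0,0,0.06],0],
  [0,[0,0,0.04],0],
  [0,[0,0,0],0],
  [0,[0,0,0],0],
])

```text
time: 28.7
tcp_pos: [0.4483, -0.0906, 0.1037]
orientation: [0.0, 0.717, 0.697, 0.0]
force: [-1.2, 0.9, 6.0]
gripper_width: -0.001
```

Call:
drive_tool([
  [0,[0,0.03,0.04],0],
  [0,[0,0.1,0],0],
  [0,[0,0.1,0],0],
  [0,[0,0.1,0],0],
  [0,[0,0.1,0],0],
  [0,[0,0,0],0],
])

```text
time: 29.3
tcp_pos: [0.4615, -0.0912, 0.1031]
orientation: [0.0, 0.717, 0.697, -0.0]
force: [-2.0, 1.2, 8.3]
gripper_width: -0.001
```

```bash
python3 w.py w18;python3 edge.py w18
```

```text
29.3 [ 0.46149324 -0.09116336  0.10314045] [ 1.56178909e-04  7.16865997e-01  6.97210940e-01 -1.54819677e-04] [-2.0314185   1.16801152  8.34959884] -0.0014049631247746322 [-4.11004274e-01  2.35009475e-02  2.18131209e+00 -5.02574395e-04
  9.36607804e-01 -1.95370550e+00]Traceback (most recent call last):
  File "edge.py", line 12, in <module>
    k=next(r for r in range(b-45,b) if col[r].mean()<125 and col[r+1].mean()>=125 and col[r+4].mean()>195)
StopIteration
```

```bash
sed -i 's/b-45/100/' edge.py; python3 edge.py w18
```

```text
w18 [27.6033  0.4285  0.4009]
```

View pics/w18.png

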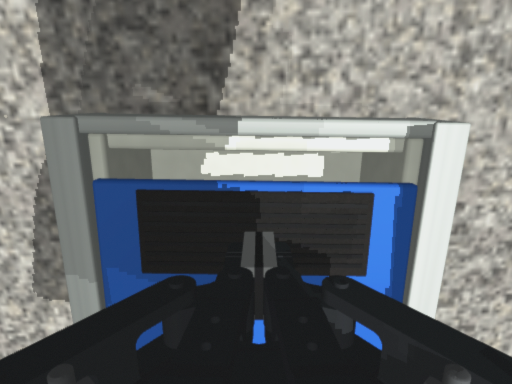

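The cover moved back 13 mm freely. Now forward again with a light press.

Call:
drive_tool([
  [0,[0,-0.06,0],0],
  [0,[0,-0.1,0.002],0],
  [0,[0,-0.1,0.004],0],
  [0,[0,-0.1,0.004],0],
  [0,[0,0,0],0],
])

```text
time: 29.85
tcp_pos: [0.4529, -0.0916, 0.1037]
orientation: [0.004, 0.717, 0.697, 0.002]
force: [2.3, -0.1, 5.2]
gripper_width: 0.0
```

Call:
drive_tool([
  [0,[0,-0.05,0.004],0],
  [0,[0,-0.05,0.004],0],
  [0,[0,-0.05,0.002],0],
  [0,[0,0,0],0],
])

```text
time: 30.25
tcp_pos: [0.4487, -0.0914, 0.1035]
orientation: [0.004, 0.717, 0.697, 0.002]
force: [3.5, -0.2, 5.9]
gripper_width: -0.001
```

```bash
python3 w.py w19;python3 edge.py w19
```

```text
30.25 [ 0.44865823 -0.091384    0.10348948] [0.00388967 0.71722909 0.69682309 0.00221138] [ 3.54198736 -0.15379431  5.89606434] -0.0009568211154953575 [-4.23757176e-01 -1.05251867e-02  2.21479878e+00  1.56933233e-03
  9.28459604e-01 -1.96662834e+00]
w19 [19.2784  0.4197  0.4004]
```

Call:
drive_tool([
  [0,[0,-0.04,0.014],0],
  [0,[0,-0.05,0.004],0],
  [0,[0,-0.05,0.004],0],
  [0,[0,0,0],0],
])

```text
time: 30.7
tcp_pos: [0.4447, -0.0913, 0.1031]
orientation: [0.004, 0.717, 0.697, 0.002]
force: [3.5, 1.3, 6.2]
gripper_width: -0.0
```

```bash
python3 w.py w20;python3 edge.py w20
```

```text
30.7 [ 0.44471754 -0.09126132  0.10310217] [0.0040497  0.71727007 0.69677923 0.00243797] [3.48953017 1.34757486 6.24463877] -0.0002811873892952307 [-4.27335136e-01 -1.92001729e-02  2.22421132e+00  1.99167857e-03
  9.27263805e-01 -1.97033933e+00]
w20 [15.3142  0.4156  0.4003]
```

Call:
drive_tool([
  [0,[0,-0.04,0.004],0],
  [0,[0,-0.04,0.004],0],
  [0,[0,-0.04,0.004],0],
  [0,[0,0,0],0],
])

```text
time: 31.15
tcp_pos: [0.4417, -0.0915, 0.1031]
orientation: [0.005, 0.717, 0.697, 0.003]
force: [5.5, 0.1, 7.4]
gripper_width: -0.004
```

```bash
python3 w.py w21;python3 edge.py w21
```

```text
31.15 [ 0.44174734 -0.09150879  0.10306751] [0.00502356 0.71728327 0.69675811 0.00275909] [5.4690593  0.11791117 7.35919858] -0.004286670226234322 [-4.30608661e-01 -2.69203426e-02  2.23184354e+00  1.90214235e-03
  9.25308639e-01 -1.97351220e+00]
w21 [14.8557  0.415   0.4001]
```

It stops at the same place (edge 14.5–14.9 mm behind the bar's front) with presses from 6 to 12 N. The pull rises from 3.5 N sliding to over 5.5 N, which looks like a hard stop. I'll do one firmer pull, below 15 N press, to settle it.

Call:
drive_tool([
  [0,[0,0.05,0.02],0],
  [0,[0,0.05,0.02],0],
  [0,[0,0,0.02],0],
  [0,[0,0,0],0],
])

```text
time: 31.6
tcp_pos: [0.4425, -0.0915, 0.1012]
orientation: [0.002, 0.717, 0.697, 0.0]
force: [-4.4, 0.2, 14.7]
gripper_width: 0.003
```

Call:
drive_tool([
  [0,[0,-0.04,0.015],0],
  [0,[0,-0.04,0.015],0],
  [0,[0,-0.04,0.01],0],
  [0,[0,0,0],0],
])

```text
time: 32.0
tcp_pos: [0.4419, -0.0916, 0.1014]
orientation: [0.005, 0.717, 0.697, 0.003]
force: [2.3, 3.1, 13.8]
gripper_width: -0.001
```

Call:
drive_tool([
  [0,[0,-0.04,0.01],0],
  [0,[0,-0.04,0.01],0],
  [0,[0,-0.04,0.008],0],
  [0,[0,0,0],0],
])

```text
time: 32.4
tcp_pos: [0.4406, -0.0919, 0.1017]
orientation: [0.008, 0.718, 0.696, 0.005]
force: [7.6, 2.9, 12.5]
gripper_width: 0.005
```

```bash
python3 w.py w22;python3 edge.py w22
```

```text
32.4 [ 0.44057965 -0.09188441  0.10165996] [0.00815778 0.71765626 0.69633006 0.00523446] [ 7.56277794  2.86518348 12.45286613] 0.005422937751440732 [-0.43372717 -0.0310547   2.23905938  0.00495001  0.91460897 -1.97734393]
w22 [14.3298  0.4145  0.4001]
```

Call:
drive_tool([
  [0,[0,-0.04,0.015],0],
  [0,[0,-0.04,0.015],0],
  [0,[0,0,0],0],
])

```text
time: 32.75
tcp_pos: [0.439, -0.0922, 0.1014]
orientation: [0.009, 0.718, 0.696, 0.006]
force: [7.1, 1.9, 13.9]
gripper_width: 0.005
```

```bash
python3 w.py w23;python3 edge.py w23
```

```text
32.75 [ 0.43904937 -0.09222537  0.10135629] [0.00931865 0.7177059  0.69626048 0.00572226] [ 7.13564602  1.92857302 13.89251879] 0.004989350900553716 [-0.43597052 -0.03519269  2.24376562  0.00511934  0.9115325  -1.97952778]
w23 [14.3271  0.4143  0.4   ]
```

The cover doesn't move any further at 8 N of pull, so I take it as home. I'll lift off and check.

Call:
drive_tool([
  [0,[0,0,-0.15],0],
  [0,[0,0,-0.4],0],
  [0,[0,0,-0.8],0],
  [0,[0,0.2,-0.9],0],
  [0,[0.4,0.4,-0.8],0],
  [0,[0.8,0.4,-0.4],0],
  [0,[0.9,0.4,0],0],
  [0,[0.9,0.2,0],0],
  [0,[0.9,0,0],0],
  [0,[0.9,0,0],0],
])

```text
time: 33.8
tcp_pos: [0.4823, 0.0537, 0.1982]
orientation: [-0.001, 0.717, 0.697, -0.001]
force: [0.3, 0.7, -0.3]
gripper_width: 0.002
```

Call:
drive_tool([
  [0,[0.9,0,0],0],
  [0,[0.9,0,0],0],
  [0,[0.9,0,0],0],
  [0,[0.7,0,0],0],
  [0,[0,0,0],0],
  [0,[0,0,0],0],
])

```text
time: 34.4
tcp_pos: [0.4854, 0.1544, 0.1982]
orientation: [-0.0, 0.717, 0.697, -0.001]
force: [-0.3, -0.0, -0.3]
gripper_width: 0.002
```

```bash
python3 - <<'E'
from h import *
import pickle
d={n:camera(n) for n in('top','side')};pickle.dump(d,open('d24.pkl','wb'))
for n,a in(('side',(110,215,180,320)),('top',(130,240,280,400))):
    cv2.imwrite('pics/%s24.png'%n,cv2.resize(d[n]['color'][a[0]:a[1],a[2]:a[3],::-1],None,fx=5,fy=5,interpolation=cv2.INTER_CUBIC))
save('top24f',d['top'])
s=get_state();print(s['time'],s['tcp_pos'],s['force'])
E
```

```text
34.5 [0.4857075  0.15376992 0.19839182] [ 0.27839335 -0.35043848 -0.75719397]
```

View pics/top24.png

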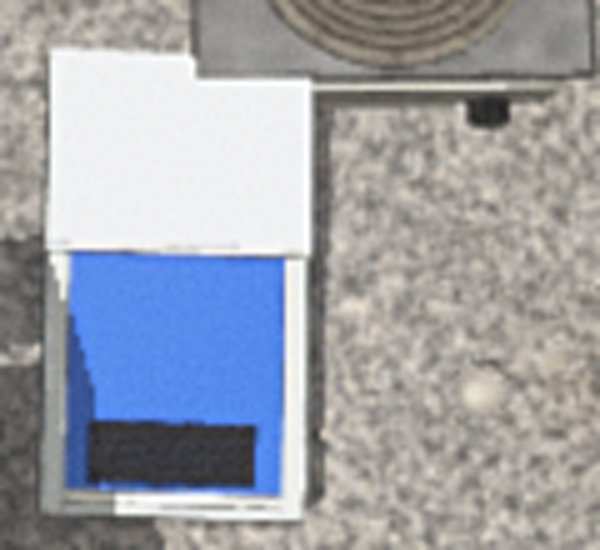

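View pics/side24.png

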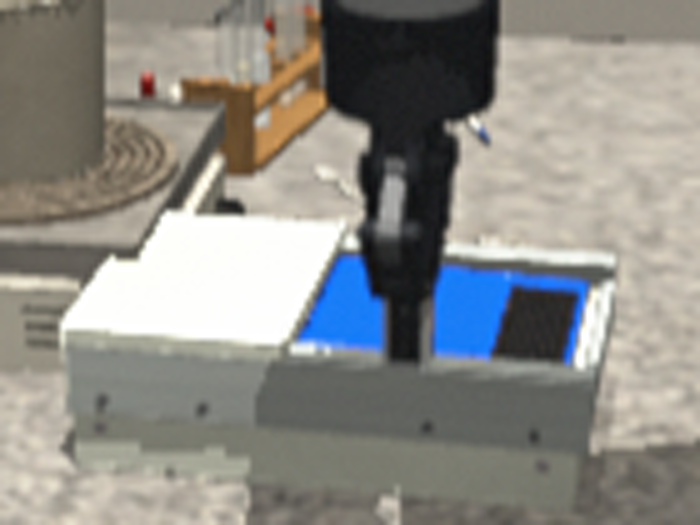

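```bash
python3 - <<'E'
import pickle
from h import *
for n,r0,r1 in(('w4',95,135),('w5',108,150),('w6',108,150),('w9',38,100),('w18',112,160),('w10',150,200),('w17',0,45)):
    s,c=pickle.load(open(n+'.pkl','rb'));u=225 if n=='w4' else 310
    print(n,u,' '.join('%d:%d'%(r,c['color'][r,u].mean()) for r in range(r0,r1)))
s0,d0=pickle.load(open('d0.pkl','rb'));d1=pickle.load(open('d24.pkl','rb'))
for d,z in((d0,.083),(d1,.0795)):
    im=d['top']['color'][160:236,285:345].astype(int);m=((im.max(2)<75)).astype(np.uint8)
    n_,l,st,ce=cv2.connectedComponentsWithStats(m);i=1+np.argmax(st[1:,4]);print(st[i],ce[i]+[285,160],ray(d['top'],*(ce[i]+[285,160]),z))
E
```

```text
w4 225 95:114 96:110 97:111 98:112 99:114 100:118 101:121 102:152 103:181 104:203 105:205 106:204 107:200 108:195 109:191 110:184 111:157 112:130 113:134 114:210 115:223 116:225 117:223 118:224 119:223 120:222 121:214 122:179 123:128 124:132 125:134 126:134 127:133 128:133 129:133 130:132 131:132 132:132 133:132 134:133
w5 310 108:150 109:147 110:146 111:146 112:140 113:103 114:111 115:166 116:187 117:209 118:218 119:217 120:215 121:212 122:208 123:205 124:200 125:189 126:164 127:143 128:149 129:219 130:224 131:224 132:224 133:224 134:224 135:224 136:224 137:220 138:201 139:170 140:137 141:146 142:147 143:147 144:148 145:168 146:221 147:224 148:224 149:224
w6 310 108:154 109:152 110:145 111:133 112:118 113:106 114:99 115:136 116:186 117:212 118:225 119:225 120:222 121:219 122:216 123:213 124:209 125:186 126:156 127:146 128:221 129:230 130:229 131:229 132:229 133:230 134:229 135:228 136:223 137:198 138:141 139:153 140:155 141:155 142:155 143:156 144:158 145:166 146:167 147:166 148:167 149:163
w9 310 38:162 39:163 40:164 41:159 42:141 43:172 44:184 45:196 46:208 47:209 48:209 49:209 50
[... 921 characters left out ...]
238 173:237 174:236 175:227 176:214 177:220 178:245 179:246 180:246 181:246 182:246 183:246 184:246 185:246 186:245 187:242 188:232 189:166 190:165 191:166 192:166 193:156 194:100 195:80 196:114 197:133 198:141 199:149
w17 310 0:143 1:154 2:162 3:156 4:161 5:201 6:218 7:228 8:229 9:230 10:232 11:232 12:232 13:232 14:232 15:230 16:217 17:192 18:166 19:133 20:93 21:80 22:79 23:80 24:91 25:133 26:179 27:235 28:238 29:238 30:238 31:238 32:238 33:238 34:238 35:232 36:171 37:134 38:143 39:153 40:155 41:155 42:147 43:76 44:49
[ 14  26  32  12 359] [314.71866295 191.11699164] [ 0.53574255 -0.09501618  0.083     ]
[ 13  55  33  12 359] [313.64066852 220.33983287] [ 0.44015655 -0.08969338  0.0795    ]
```

```bash
python3 - <<'E'
import pickle
from h import *
obs={'A':dict(w4=101.8,w5=115,w6=115.3,w18=119.2,w10=161.2,w9=43,w17=4.5),'B':dict(w4=110.8,w5=126,w6=125.5,w18=134.7,w10=175.7,w9=59.5,w17=18.5),'C':dict(w4=122,w5=138.8,w6=137.3,w9=81.5,w18=150.3,w10=188.6)}
bx=np.array([1,-.034,0]);bx/=np.linalg.norm(bx);by=np.array([-bx[1],bx[0],0])
O=np.array([.4723,-.092,0])
for k,o in obs.items():
    A=[];y=[]
    for n,v in o.items():
        s,c=pickle.load(open(n+'.pkl','rb'));u=225 if n=='w4' else 310
        P=ray(c,u,v,.1,s);Q=ray(c,u,v,.0,s)
        x1,x0=bx@(P-O),bx@(Q-O); m=(x1-x0)/.1
        A.append([1,-m]);y.append(x0)
    A=np.array(A);y=np.array(y);sol,res,_,_=np.linalg.lstsq(A,y,rcond=None);print(k,sol*1e3,'res mm',((A@sol-y)*1e3).round(2))
E
```

```text
A [-71.65200041  73.56688295] res mm [-0.2  -0.12  0.01  0.03  0.17 -0.02  0.12]
B [-65.12870909  73.50022785] res mm [ 0.07  0.09  0.08 -0.19 -0.04  0.12 -0.12]
C [-56.85271613  65.77508511] res mm [-0.02  0.04 -0.04  0.    0.02 -0.01]
```

```bash
python3 -c "
from h import *
print(get_state()['force']);print(sign_off())"
```

```text
[ 0.27839335 -0.35043848 -0.75719397]
the job is handed in; nothing more can be done
None
```

I set the bottle down in the well and dragged the cover forward until it would go no further, but I can't confirm it is fully home. I handed the job in at about 34.5 s.

- **Bottle:** I set the clear bottle down in the well until I felt the floor (about 7 N) and let it go. The wrist picture then showed it upright and centred, with the cover still back. I could not see it once the cover was shut.
- **Cover:** I felt for the patch and pressed at about 5–14 N; the highest reading was 14.7 N. The cover followed the drag freely at about 2–4 N of pull. It then stopped at the same place on five tries, including with pulls of about 8 N.
- **Other items:** I kept the arm clear of the beaker and the crucible. I did not measure their positions again at the end. The robot was clear of everything at hand-in.

**Check that disagrees:** the cameras put the cover's travel at about 95–96 mm, not 105 mm. They also show about 7 mm of ledge still visible between the cover edge and the front bar. I took the repeatable stop as the end of travel, which means the cover must have started about 9–10 mm forward. If it started closer to 0, it is several millimetres short of home.

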